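# Pack a specimen shipment: nest canister, bottle, logger and cover

### The arm

A 6-joint arm with a two-finger parallel gripper is mounted at the origin on the work surface. World frame = base frame: x ahead of the robot, y to its left, z up, the work surface at z = 0. Lengths are in m, angles in degrees, forces in N, time in s.
With the tool pointing down it reaches from about 0.3 to 0.85 m from the base axis. Payload 5.4 kg.
Tool frame: the origin (TCP) lies between the finger pads; the fingertips stand 11 mm ahead of it and the grasp point (between the pads) lies 8 mm behind it; z points along the fingers, y is the direction in which the jaws open and shut (so a half turn about z gives the same grasp; the last joint's range is limited). The gripper opens to 85 mm and grips with 20 to 120 N. Pads are 22 mm wide; open, the fingers measure 114 mm over their backs; the gripper's body (76 mm by 85 mm) begins 54 mm behind the grasp point. The pads swing forward as they close: fully open they stand 13 mm farther back than shut.
Start: joints at [58.149, 9.076, 91.501, -0, 79.423, -12.038], TCP at [0.195, 0.541, 0.242] pointing down, gripper open.
Joint ranges: [-166.64, 166.64], [-54.1, 131.32], [10.49, 154.53], [-73.88, 253.88], [9.74, 151.15], [-171.62, 171.62]. Speed limits (degrees/s): [147.25, 147.25, 180, 180, 180, 180].

### API

Orientations are given as a 3x3 rotation matrix whose columns are the frame's x, y, z axes.
In Python, from plant import env gives the robot as it stands. The module is installed in compiled form; this text tells all that it offers.
- The arm moves only by the tool apply_moves, never from a script. Its arguments are lists of equal length, an entry for each row: "slide": the shift along the tool's x, y, z in m, a list of three; "dr": the turn, a rotation vector about the tool's x, y, z in rad, a list of three; "hand": the opening, from -1 (shut) to 1 (fully open). In form: {"slide": [[dx, dy, dz], ...], "dr": [[rx, ry, rz], ...], "hand": [hand, ...]}. A call has 1 to 8 rows; each row shifts and turns the commanded pose from where the row before left it, along the tool's axes as they then stand; what a row does not reach is not made up. A row lasts 1/8 s, in which the tool goes at most 62.5 mm and 10.7 degrees, less where a joint would pass 70% of its speed; a pose out of reach is approached as far as the arm can. A call is refused whole if a number of a shift passes 0.0625 or a number of a turn 0.188, either way. A call with a gripper value outside its range is refused whole. The fingers move at their own pace and stop on an object; "squeeze" is the grip in N (left out, the last holds). Time passes only in rows, so rows that do not move let the fingers close. It gives the time, the measured TCP pose, the force and the opening at its end, in the units of the state.
- env.get_obs(): the state, without advancing time (a new reading comes with each control period).
- env.grab_frame(name): name is "scene" or "top" or "wrist"; returns the picture (400x640x3 uint8, red, green, blue); there is no depth.
- env.camera_params(name): a dict with "fx", "fy", "cx", "cy" (pixels), "dist_coeffs" ([k1, k2, p1, p2, k3] as OpenCV has them; the pictures are not rectified), "extrinsics" (4x4, takes a point from world to camera coordinates). Camera axes: x right, y up, looking along -z (the intrinsics and any distortion apply to the point x, -y, -z); pixel columns grow to the right and rows downward; lengths in m; the calibration is good to about 2 mm. A picture is of the moment at which its call begins: read the wrist's pose just before it. camera_params takes no time and is no camera call; for the wrist camera it gives the pose at the moment of the call.
- env.close_job(): hands the job in, once; it reports no verdict.
The state is a dict: "clock": time; "joints": joint angles; "joint_velocities": joint speeds; "tau": joint torques, N m; "tcp_pos": TCP position; "ee_rot": TCP orientation; "ft_force": force on the tool from outside, world axes, zero at the start; "moment": the same for the moment, N m; "gripper_width": finger opening in m.
Only numpy, scipy, OpenCV 4.12 (cv2) and the standard library are available. Lean on these libraries where they do the work, as an engineer would, in place of code of your own. Each camera call takes 0.05 s, during which the arm holds its last target. There are 200 camera calls.

### The job

Pack the specimen shipper in this order: stand the open canister in the round well of the shipper base, stand the tall sample bottle in the canister, stand the temperature logger on its long edge in the rectangular slot, and last lower the deep cover over everything until it sits flat on the base plate all round. Keep the bottle upright throughout, and leave the short, wide sample pot and the tube rack where they are.

Things in the scene. Friction and masses are not known exactly. Their poses are not given: they have to be found in the camera images.
- base: Shipper base, fixed to the bench: white plate 256 x 164 x 10 mm carrying two grey foam blocks (20 mm tall), side by side along its length, together 200 x 108 mm, centred. Origin: centre of the plate's underside, on the bench; x along the 256 mm length, y along the width, z up. The cover goes over both blocks and stands on the plate's rim.
- round_block: Grey foam block with the round well, fixed on the base plate (at x = -50 mm of the base): 100 x 108 x 20 mm; the well is 74 mm in diameter and goes through to the plate, so it is 20 mm deep. Origin: centre of the well's floor, 10 mm above the bench; axes as the base's.
- slot_block: Grey foam block with the rectangular slot, fixed on the base plate (at x = +50 mm of the base): 100 x 108 x 20 mm; the slot is 44 mm along x by 86 mm along y and 20 mm deep, down to the plate. Origin: centre of the slot's floor, 10 mm above the bench; axes as the base's.
- canister_center (a point): Open-topped white round canister standing on the bench, outer diameter 60 mm, 55 mm tall, wall 4 mm (bore 52 mm), floor 5 mm thick, about 80 g. The point is on its axis half-way up (27.5 mm above its underside); z up along the axis. Stood in the well its rim is 35 mm above the blocks.
- bottle_center (a point): Tall, slim sample bottle standing on the bench, white with a paper band and a red screw cap: 34 mm in diameter, 90 mm tall, about 70 g. The point is on its axis half-way up (45 mm above its underside); z up. Stood in the canister its top 40 mm stand clear of the canister's rim, so grip it near the top, by the cap.
- logger_center (a point): Temperature logger: black box with a small green display, standing on its long edge, 28 mm (x) x 70 mm (y) x 60 mm tall, about 120 g. The point is its centre (30 mm above its underside); z up. Grip across the 28 mm. It goes into the slot standing as now, its 70 mm along the slot's 86 mm, either way round; its top 40 mm then stand clear of the blocks.
- cover_handle (a point): Deep white cover, open side down: outside 232 (x) x 140 (y) x 127 mm tall, inside 212 x 120 x 115 mm, 350 g. On top a grey bridge handle: bar 110 mm along x, 24 mm wide, 24 mm high, its top 167 mm above the cover's underside. The point is on the bar over the centre, 152 mm above the underside. Goes on either way round; seated, its underside is 10 mm above the bench, with 6 mm play round the blocks.
- pot_center (a point): Bystander: wide, squat sample pot, white with a broad red cap, 60 mm in diameter, 36 mm tall, standing among the things. The point is its centre (18 mm above the bench). Leave it where it is.
- rack: Bystander: white rack full of red-capped tubes, 85 mm (x) x 200 mm (y), 91 mm tall, beyond the work. Origin: centre of its underside. Leave it where it is.

How it is judged:
By the outcome, as a careful person would: the job done as asked, in the order asked, and still so for the second after the job is handed in, with the robot touching nothing.
It also fails if it takes over 104 s, if anything falls off the work surface, if the arm or the gripper's body presses on something with over 40 N, if the wrist force passes 120 N, or if a joint passes its speed limit or range.

## Working session

There is one attempt and no reset: what is moved stays moved. The work goes in short steps, Python scripts to look and compute and a tool call to move; the robot and the scene stay as the last step left them, time stands still between calls to the robot, and variables do not carry over. Pictures are saved under pics/ and viewed, about 12 in all and at most 16, crops included, and the job is handed in when it is done.

Besides the shell and the picture viewer there is one more tool, called after "Emit:" as name(argument=value, ...), one argument or row to a line, values as JSON. apply_moves: Moves the arm, as the interface text tells. Its arguments: {"type":"object","properties":{"slide":{"type":"array"},"dr":{"type":"array"},"hand":{"type":"array"},"squeeze":{"type":"number"}},"required":["slide","dr","hand"]}

```bash
mkdir -p pics; cat > h.py <<'E'
import numpy as np, cv2
from plant import env
def cam(n):
    p=env.camera_params(n); K=np.array([[p['fx'],0,p['cx']],[0,p['fy'],p['cy']],[0,0,1.]])
    return K,np.array(p['dist_coeffs'],float),np.array(p['extrinsics'])
def grab(n,f):
    c=cam(n); im=env.grab_frame(n); cv2.imwrite('pics/'+f+'.png',im[:,:,::-1]); np.savez('pics/'+f+'.npz',K=c[0],d=c[1],E=c[2]); return im,c
def load(f):
    z=np.load('pics/'+f+'.npz'); return cv2.imread('pics/'+f+'.png'),(z['K'],z['d'],z['E'])
def ray(c,uv):
    K,d,E=c; q=cv2.undistortPoints(np.array(uv,float).reshape(-1,1,2),K,d)[:,0]
    D=np.c_[q[:,0],-q[:,1],-np.ones(len(q))]@E[:3,:3]; o=-E[:3,:3].T@E[:3,3]; return o,D
def plane(c,uv,z):
    o,D=ray(c,uv); return o+D*((z-o[2])/D[:,2])[:,None]
def tri(c1,u1,c2,u2):
    A=[];b=[]
    for c,u in((c1,u1),(c2,u2)):
        o,D=ray(c,[u]); v=D[0]/np.linalg.norm(D[0]); P=np.eye(3)-np.outer(v,v); A.append(P);b.append(P@o)
    x=np.linalg.lstsq(np.vstack(A),np.hstack(b),rcond=None)[0]
    return x,[np.linalg.norm(P@x-q) for P,q in zip(A,b)]
def proj(c,X):
    K,d,E=c; X=np.atleast_2d(X)@E[:3,:3].T+E[:3,3]; X=X*[1,-1,-1]
    return cv2.projectPoints(X.reshape(-1,1,3),np.zeros(3),np.zeros(3),K,d)[0][:,0]
E
python3 - <<'E'
from h import *
for n in('scene','top'):
    im,c=grab(n,n+'0'); print(n,-c[2][:3,:3].T@c[2][:3,3],c[0][0,0],c[1])
im,c=grab('wrist','w0'); print(-c[2][:3,:3].T@c[2][:3,3],c[2])
o=env.get_obs(); print(o)
E
```

```text
scene [1.24496947 0.08816297 0.93798037] 415.19396299658814 [-0.0543495  0.         0.         0.         0.       ]
top [ 0.42812918 -0.01604743  1.02057378] 413.677621743778 [-0.00803957  0.          0.          0.          0.        ]
[0.12574457 0.56496674 0.37327782] [[ 0.33817142  0.94108342 -0.00144652 -0.5736641 ]
 [-0.90166813  0.32356687 -0.28687814  0.0376606 ]
 [-0.26950822  0.09831827  0.95796599 -0.37924481]
 [ 0.          0.          0.          1.        ]]
{'clock': 0.15, 'joints': array([ 5.81492350e+01,  9.10430456e+00,  9.15575137e+01,  8.50684280e-05,
        7.94232634e+01, -1.20397983e+01]), 'joint_velocities': array([ 0.04559839, -0.03036969, -0.29278175, -0.0355391 , -0.03292935,
        0.08886979]), 'tau': array([ 1.42604702e-03, -3.96377277e+01, -3.31785500e+01, -3.95339850e-05,
        5.42813796e-03, -5.03295189e-05]), 'tcp_pos': array([0.19466658, 0.54055435, 0.24152684]), 'ee_rot': array([[-9.40815701e-01,  3.38917691e-01, -7.84863715e-04],
       [ 3.38918457e-01,  9.40814908e-01, -1.26058912e-03],
       [ 3.11175529e-04, -1.45198684e-03, -9.99998897e-01]]), 'ft_force': array([-0.45073509,  1.47386127, -0.36299842]), 'moment': array([-0.02012945,  0.01921547, -0.04720533]), 'gripper_width': 0.08553088260368058}
```

View pics/top0.png

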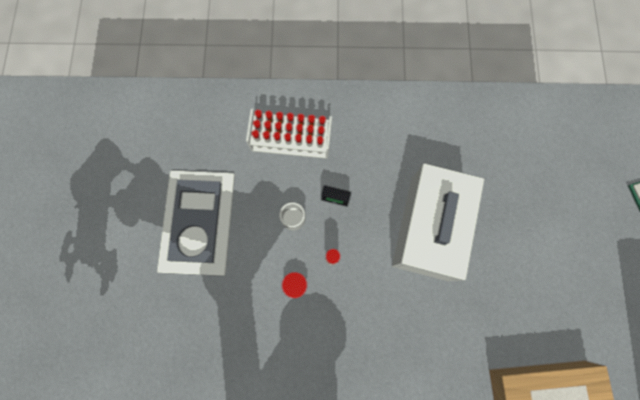

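View pics/scene0.png

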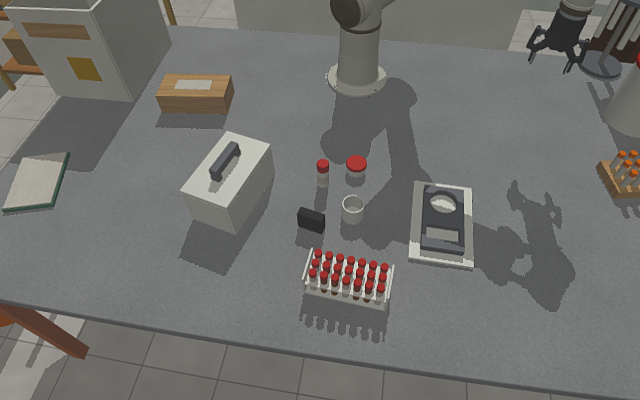

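The top view shows the base plate at (197,222), with the well at (193,240) and the slot at (198,201). The canister is at (292,214), logger (336,195), bottle cap (333,256), pot (294,285) and cover handle (447,218). The scene view shows the same things: bottle cap (322,164), canister (352,208), logger (311,220), handle (225,160), base (442,223).

```bash
python3 - <<'E'
from h import *
t,ct=load('top0'); s,cs=load('scene0')
print('tcp proj',proj(ct,[.195,.541,.242]),proj(cs,[.195,.541,.242]))
def blobs(im,m,amin,roi):
    x0,y0,x1,y1=roi; mm=np.zeros_like(m); mm[y0:y1,x0:x1]=m[y0:y1,x0:x1]
    n,l,st,ce=cv2.connectedComponentsWithStats(mm.astype(np.uint8)); r=[]
    for i in range(1,n):
        if st[i,4]>=amin:
            k=cv2.findContours((l==i).astype(np.uint8),0,1)[0][0]; r.append((st[i,4],ce[i].round(1),cv2.minAreaRect(k),k))
    return r
def info(im,nm,L):
    for n,lo,hi,a,roi in L:
        m=cv2.inRange(im,np.array(lo),np.array(hi))>0
        for b in blobs(im,m,a,roi): print(nm,n,b[0],b[1],[np.round(q,1) for q in b[2]], cv2.boxPoints(b[2]).round(1).tolist())
info(t,'top',[('red',(0,0,110),(70,70,255),40,(270,230,360,310)),('log',(0,0,0),(45,45,45),40,(310,180,360,212)),
 ('plate',(150,)*3,(255,)*3,300,(140,150,250,290)),('cover',(175,)*3,(255,)*3,800,(385,140,500,300)),('handle',(0,)*3,(100,100,100),100,(430,170,470,260)),('can',(140,)*3,(255,)*3,30,(272,195,312,235))])
info(s,'sc',[('red',(0,0,110),(70,70,255),30,(300,150,375,185)),('log',(0,0,0),(45,45,45),40,(290,200,330,240)),('can',(120,120,120),(255,)*3,30,(335,190,372,228)),
 ('handle',(0,)*3,(100,100,100),60,(200,135,250,190)),('plate',(150,)*3,(255,)*3,300,(400,170,485,280))])
def crop(im,x0,y0,x1,y1,f): return cv2.resize(im[y0:y1,x0:x1],None,fx=f,fy=f,interpolation=cv2.INTER_CUBIC)
a=crop(t,150,160,250,280,4);b=crop(s,400,170,490,275,4)
o=np.zeros((480,800,3),np.uint8);o[:480,:400]=a;o[:420,410:770]=b;cv2.imwrite('pics/c1.png',o)
E
```

```text
tcp proj [[ -5.26180457 423.09336856]] [[546.83397742  67.44038269]]
top red 148 [332.5 255.6] [array([332.4, 255.8]), array([13.4, 12.5]), np.float64(63.4)] [[323.79998779296875, 252.60000610351562], [335.0, 247.0], [341.0, 259.0], [329.79998779296875, 264.6000061035156]]
top red 473 [294.1 284.5] [array([294. , 284.5]), array([25., 22.]), np.float64(90.0)] [[283.0, 272.0], [305.0, 272.0], [305.0, 297.0], [283.0, 297.0]]
top log 287 [335.5 194.2] [array([335.1, 195.1]), array([26.4, 13.3]), np.float64(14.0)] [[320.6000061035156, 198.39999389648438], [323.8999938964844, 185.5], [349.5, 191.89999389648438], [346.29998779296875, 204.8000030517578]]
top plate 2742 [196.5 227.1] [array([195.1, 223. ]), array([ 67.2, 107.8]), np.float64(6.5)] [[155.60000610351562, 272.70001220703125], [167.8000030517578, 165.60000610351562], [234.60000610351562, 173.1999969482422], [222.39999389648438, 280.29998779296875]]
top plate 413 [197.5 200.7] [array([197.4, 200.6]), array([30.6, 13.8]), np.float64(3.2)] [[181.6999969482422, 206.6999969482422], [182.5, 192.89999389648438], [213.0, 194.6000061035156
[... 1452 characters left out ...]
array([356.5, 201.5]), array([23., 29.]), np.float64(90.0)] [[342.0, 190.0], [371.0, 190.0], [371.0, 213.0], [342.0, 213.0]]
sc handle 353 [224.  163.1] [array([224.5, 161.6]), array([15.6, 43.2]), np.float64(37.7)] [[205.1999969482422, 174.0], [231.60000610351562, 139.8000030517578], [243.89999389648438, 149.3000030517578], [217.5, 183.5]]
sc plate 300 [462.6 197.1] [array([459.8, 193.2]), array([48.1, 21.9]), np.float64(45.0)] [[435.0, 184.0], [450.5, 168.5], [484.5, 202.5], [469.0, 218.0]]
sc plate 374 [433.  255.7] [array([440.3, 257.3]), array([67.7, 16.6]), np.float64(15.9)] [[405.3999938964844, 256.0], [410.0, 240.0], [475.1000061035156, 258.6000061035156], [470.5, 274.6000061035156]]
```

View pics/c1.png

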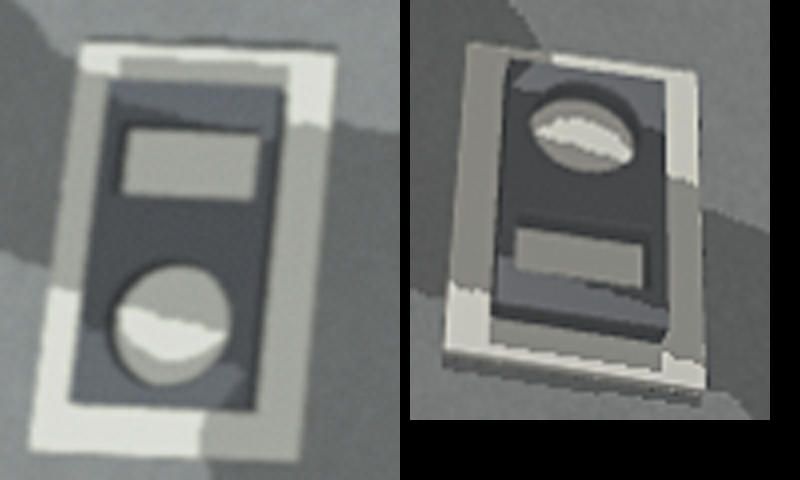

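The crop shows the plate corners in the top view at (170,171), (234,173), (224.5,275) and (157.5,273). In the scene view they are at (414.5,181), (472,188), (474,267) and (408.5,258.5).

```bash
cat > p.py <<'E'
from h import *
np.set_printoptions(precision=4,suppress=True)
t,ct=load('top0'); s,cs=load('scene0')
T=[(170,170.75),(234,173.25),(224.5,275.25),(157.5,273)]; S=[(473.75,267.2),(408.5,258.5),(414.5,180.75),(471.75,187.75)]
# top TL = far x, +y ; scene BR = far x,+y
P=plane(ct,T,.01);Q=plane(cs,S,.01);print(P,'\n',Q)
for a,b in zip(T,S): print('corner',tri(ct,a,cs,b))
for R in(P,Q): print('sz',np.linalg.norm(R[0]-R[3]),np.linalg.norm(R[1]-R[2]),np.linalg.norm(R[0]-R[1]),np.linalg.norm(R[3]-R[2]),'c',R.mean(0),'ang',np.degrees(np.arctan2(*((R[0]+R[1]-R[2]-R[3])[[1,0]]))))
for n,a,b,z in[('bottle',(332.5,255.6),(322.4,163),.088),('pot',(294.1,284.5),(356,162.3),.034),('handle',(446.5,218),(225,160),.16),('can',(292,214.5),(352,202.5),.055)]:
    print(n,tri(ct,a,cs,b),plane(ct,[a],z),plane(cs,[b],z))
print('cover corners top z.127',plane(ct,[(425,164),(484,178),(466,279),(402,265)],.127))
print('log',plane(ct,[(335.5,194)],.04),plane(cs,[(311,221)],.04))
E
python3 p.py
python3 - <<'E'
from h import *
t,_=load('top0'); s,_=load('scene0')
def crop(im,x0,y0,x1,y1,f): return cv2.resize(im[y0:y1,x0:x1],None,fx=f,fy=f,interpolation=cv2.INTER_CUBIC)
o=np.zeros((600,800,3),np.uint8)
o[0:240,0:400]=crop(t,270,180,370,240,4);o[250:570,0:400]=crop(s,290,150,390,230,4);o[0:520,410:800]=crop(t,400,155,497,285,4)[:520,:390].repeat(1,1) if 0 else cv2.copyMakeBorder(crop(t,400,155,497,285,4),0,0,0,2,0)
cv2.imwrite('pics/c2.png',o)
E
```

```text
[[0.7176 0.3678 0.01  ]
 [0.7132 0.2046 0.01  ]
 [0.4588 0.2123 0.01  ]
 [0.4617 0.3739 0.01  ]] 
 [[0.7194 0.3699 0.01  ]
 [0.7183 0.2083 0.01  ]
 [0.4627 0.2165 0.01  ]
 [0.4646 0.3785 0.01  ]]
corner (array([0.7183, 0.3697, 0.0076]), [np.float64(0.0009111162775958254), np.float64(0.0009111162775961444)])
corner (array([0.7149, 0.2076, 0.0035]), [np.float64(0.0015603216381169557), np.float64(0.0015603216381170533)])
corner (array([0.4588, 0.2154, 0.0047]), [np.float64(0.0018512183077481488), np.float64(0.0018512183077483023)])
corner (array([0.4617, 0.3778, 0.0057]), [np.float64(0.002024441170679712), np.float64(0.0020244411706800193)])
sz 0.2558889467903179 0.25453106491799127 0.163217005266041 0.1616417287200942 c [0.5878 0.2897 0.01  ] ang -1.556824233478679
sz 0.25490210303861066 0.25573083713691896 0.16153906973217125 0.16201116832256474 c [0.5913 0.2933 0.01  ] ang -1.8890236024657212
bottle (array([ 0.5029, -0.0441,  0.0889]), [np.float64(0.0001698320097951014), np.float64(0.00016983200979499662)]) [[ 0.503  -0.0443  0.088 ]] [[ 0.502  -0.0441  0.088 ]]
pot (array([0.4391, 0.0434, 0.035 ]), [np.float64(0.00029456949140745905), np.float64(0.00029456949140732743)]) [[0.4391 0.0432 0.034 ]] [[0.4381 0.0437 0.034 ]]
handle (array([ 0.5809, -0.2848,  0.1492]), [np.float64(0.0006637963478777456), np.float64(0.0006637963478773013)]) [[ 0.5792 -0.2821  0.16  ]] [[ 0.5901 -0.2789  0.16  ]]
can (array([0.6006, 0.0505, 0.0576]), [np.float64(0.000663244349693474), np.float64(0.0006632443496934954)]) [[0.601  0.0513 0.055 ]] [[0.5988 0.0497 0.055 ]]
cover corners top z.127 [[ 0.7078 -0.2504  0.127 ]
 [ 0.677  -0.3815  0.127 ]
 [ 0.4543 -0.3267  0.127 ]
 [ 0.4819 -0.1917  0.127 ]]
log [[ 0.6557 -0.052   0.04  ]] [[ 0.6624 -0.0492  0.04  ]]
```

View pics/c2.png

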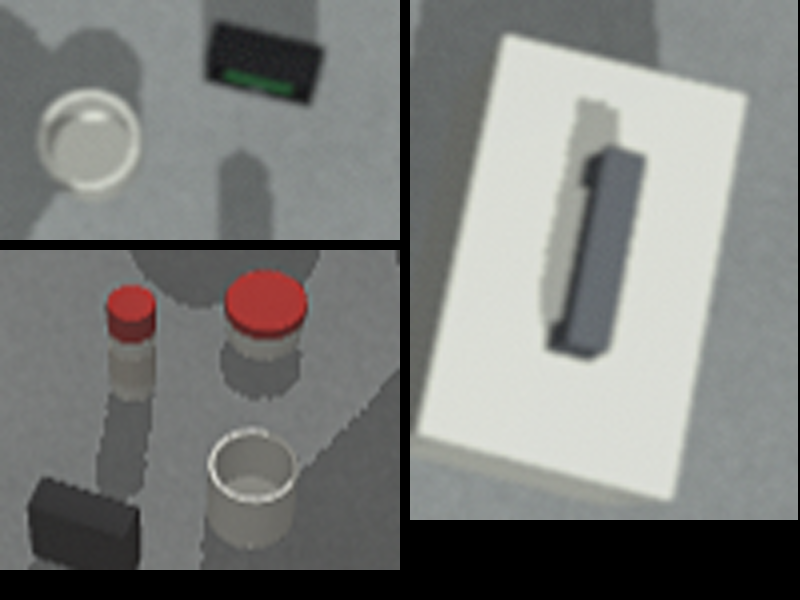

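The canister rim is centred at (292,215.5) in the top view and (353,203.5) in the scene. The logger's far top edge runs (324.5,185.5) to (351,192), with the display on its near side. The handle runs along the cover's length. Next I go over the base for a close look, then over the canister, logger and bottle.

Emit:
apply_moves(
  slide=[
    [0, 0, 0],
    [0, 0, 0],
    [-0.06, -0.042, 0],
    [-0.06, -0.042, 0],
    [-0.06, -0.042, 0],
    [-0.06, -0.042, 0],
    [-0.06, -0.042, 0],
    [-0.06, -0.042, 0],
  ],
  dr=[
    [0, 0, -0.173],
    [0, 0, -0.173],
    [0, 0, 0],
    [0, 0, 0],
    [0, 0, 0],
    [0, 0, 0],
    [0, 0, 0],
    [0, 0, 0],
  ],
  hand=[1, 1, 1, 1, 1, 1, 1, 1],
)

```text
clock: 1.15
tcp_pos: [0.5035, 0.3245, 0.242]
ee_rot: [[-1.0, -0.0, -0.0], [-0.0, 1.0, 0.0], [0.0, 0.0, -1.0]]
ft_force: [0.5, 0.6, -0.2]
gripper_width: 0.0852
```

```bash
python3 - <<'E'
from h import *
im,c=grab('wrist','w1'); o=env.get_obs(); print(o['tcp_pos'],o['ee_rot'],o['clock'],c[0][0,0])
E
```

```text
[0.50934479 0.31927367 0.24192094] [[-0.99997559  0.0056198   0.00415103]
 [ 0.0056054   0.99997826 -0.00347232]
 [-0.00417045 -0.00344897 -0.99998536]] 1.2 328.9626945000946
```

Emit:
apply_moves(
  slide=[
    [-0.01, -0.05, 0],
    [-0.01, -0.05, 0],
    [-0.01, -0.05, 0],
    [0, -0.05, 0],
    [0, -0.05, 0],
    [0, 0, 0],
  ],
  dr=[
    [0, 0, 0],
    [0, 0, 0],
    [0, 0, 0],
    [0, 0, 0],
    [0, 0, 0],
    [0, 0, 0],
  ],
  hand=[1, 1, 1, 1, 1, 1],
)

```text
clock: 1.95
tcp_pos: [0.5321, 0.0734, 0.242]
ee_rot: [[-1.0, 0.004, -0.001], [0.004, 1.0, -0.001], [0.001, -0.001, -1.0]]
ft_force: [-1.0, 0.5, 0.2]
gripper_width: 0.0858
```

```bash
python3 - <<'E'
from h import *
im,c=grab('wrist','w2'); o=env.get_obs(); print(o['tcp_pos'],o['ee_rot'],o['clock'])
E
```

```text
[0.53203234 0.07511607 0.24206517] [[-9.99996572e-01  2.57482013e-03 -4.75751832e-04]
 [ 2.57462184e-03  9.99996599e-01  4.16944921e-04]
 [ 4.76823772e-04  4.15718611e-04 -9.99999800e-01]] 2.0
```

View pics/w1.png

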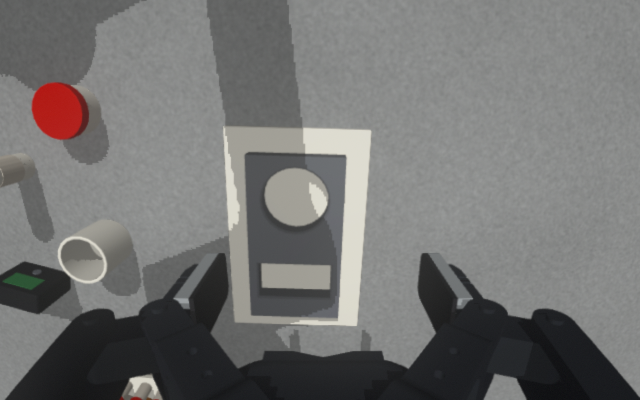

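View pics/w2.png

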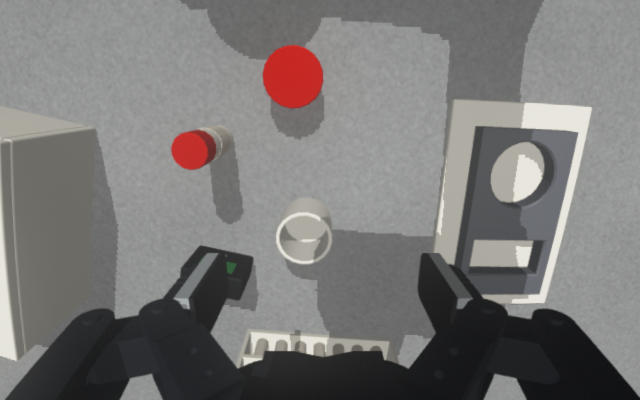

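w1 shows the plate corners at (225,127), (371,130), (357,325) and (235,321). The well rim is about (296,195), the slot (296,278) and the canister rim (83,260). w2 shows the canister rim at (303,238), the bottle cap at (190,150), the pot at (293,76), the logger partly behind a finger at (220,270), and the plate corners at (454,100), (591,108) and (545,303).

```bash
python3 - <<'E'
from h import *
np.set_printoptions(precision=4,suppress=True)
t,ct=load('top0'); s,cs=load('scene0'); a,ca=load('w1'); b,cb=load('w2')
def lum(im,thr,roi,inv=0):
    x0,y0,x1,y1=roi; g=im[y0:y1,x0:x1].max(2); m=((g<thr) if inv else (g>thr)).astype(np.uint8)
    k=max(cv2.findContours(m,0,1)[0],key=cv2.contourArea); return k[:,0]+[x0,y0]
P=plane(ca,[(225,127),(371,130),(357,325),(235,321)],.01); print('plate w1',P,P.mean(0),np.degrees(np.arctan2(*((P[2]+P[3]-P[0]-P[1])[[1,0]]))))
P2=plane(cb,[(454,100),(591,108),(545,303)],.01); print('plate w2',P2, (P2[0]+P2[2])/2)
for n,u,v in[('c-robot,-y',(225,127),(454,100)),('c-robot,+y',(371,130),(591,108)),('far+y',(357,325),(545,303)),('can',(83,260),(303,238))]: print(n,tri(ca,u,cb,v))
print('can w2+top',tri(cb,(303,238),ct,(292,215.5)),plane(cb,[(303,238)],.055))
def red(im,roi):
    x0,y0,x1,y1=roi; m=cv2.inRange(im[y0:y1,x0:x1],np.array((0,0,120)),np.array((70,70,255))); k=max(cv2.findContours(m,0,1)[0],key=cv2.contourArea); r=cv2.minEnclosingCircle(k); return np.array(r[0])+[x0,y0],r[1]
r=red(b,(150,120,215,175)); print('bottle',r,tri(cb,(190,150.5),ct,(332.5,255.6)),plane(cb,[(190,150.5)],.09))
r=red(b,(250,30,330,115)); print('pot',tri(cb,r[0],ct,(294.1,284.5)))
m=cv2.inRange(a[210:325,0:75],np.zeros(3),np.array((40,40,40)))
k=max(cv2.findContours(m,0,1)[0],key=cv2.contourArea);print('log hull w1',(cv2.approxPolyDP(k,3,True)[:,0]+[0,210]).tolist())
print('log far top edge (top cam)',plane(ct,[(324.5,185.5),(351,191.75)],.06), 'sc top-left..', plane(cs,[(302,207.5),(325,213.5),(323,220)],.06))
o=cv2.resize(a[240:320,0:110],None,fx=5,fy=5,interpolation=cv2.INTER_CUBIC);cv2.imwrite('pics/c3.png',cv2.convertScaleAbs(o,alpha=2.5,beta=0))
E
```

```text
plate w1 [[0.4592 0.2171 0.01  ]
 [0.4627 0.3769 0.01  ]
 [0.7162 0.3697 0.01  ]
 [0.7108 0.2081 0.01  ]] [0.5872 0.2929 0.01  ] -1.8247527356912059
plate w2 [[0.459  0.2148 0.01  ]
 [0.4639 0.3761 0.01  ]
 [0.7173 0.3705 0.01  ]] [0.5881 0.2926 0.01  ]
c-robot,-y (array([0.4592, 0.2161, 0.0067]), [np.float64(0.0002521518357584157), np.float64(0.0002521518357591645)])
c-robot,+y (array([0.4633, 0.3771, 0.0087]), [np.float64(0.0005383467234458357), np.float64(0.0005383467234454346)])
far+y (array([0.7163, 0.3697, 0.0106]), [np.float64(0.00045440284767635935), np.float64(0.00045440284767739)])
can (array([0.6012, 0.0517, 0.0517]), [np.float64(0.00046047741546116264), np.float64(0.00046047741546140534)])
can w2+top (array([0.5986, 0.0516, 0.0559]), [np.float64(0.0004166774715187619), np.float64(0.0004166774715188986)]) [[0.5992 0.0519 0.055 ]]
bottle (array([192.6667, 147.6667]), 21.615421295166016) (array([ 0.5022, -0.0445,  0.0866]), [np.float64(0.0008628603050080945), np.float64(0.0008628603050073383)]) [[ 0.5009 -0.0432  0.09  ]]
pot (array([0.4381, 0.0435, 0.0372]), [np.float64(0.0011254454714461144), np.float64(0.0011254454714456634)])Traceback (most recent call last):
  File "<stdin>", line 15, in <module>
cv2.error: OpenCV(4.12.0) /io/opencv/modules/core/src/arithm.cpp:2092: error: (-215:Assertion failed) lb.type() == ub.type() in function 'inRange'
```

Views agree: base centre (0.588, 0.2925) with yaw −1.8°, canister (0.600, 0.052), bottle (0.502, −0.044). Going to the canister.

Emit:
apply_moves(
  slide=[
    [-0.023, -0.008, 0],
    [-0.023, -0.008, 0],
    [-0.022, -0.007, 0],
    [0, 0, 0.036],
    [0, 0, 0.036],
    [0, 0, 0.036],
    [0, 0, 0.036],
    [0, 0, 0],
  ],
  dr=[
    [0, 0, 0],
    [0, 0, 0],
    [0, 0, 0],
    [0, 0, 0],
    [0, 0, 0],
    [0, 0, 0],
    [0, 0, 0],
    [0, 0, 0],
  ],
  hand=[1, 1, 1, 1, 1, 1, 1, 1],
  squeeze=30,
)

```text
clock: 3.0
tcp_pos: [0.5973, 0.0549, 0.0948]
ee_rot: [[-1.0, -0.002, -0.008], [-0.002, 1.0, 0.001], [0.008, 0.001, -1.0]]
ft_force: [0.3, 0.5, -0.4]
gripper_width: 0.0852
```

Emit:
apply_moves(
  slide=[
    [-0.003, -0.003, 0.02],
    [0, 0, 0.02],
    [0, 0, 0.017],
    [0, 0, 0],
    [0, 0, 0],
    [0, 0, 0],
    [0, 0, 0],
    [0, 0, 0],
  ],
  dr=[
    [0, 0, 0],
    [0, 0, 0],
    [0, 0, 0],
    [0, 0, 0],
    [0, 0, 0],
    [0, 0, 0],
    [0, 0, 0],
    [0, 0, 0],
  ],
  hand=[1, 1, 1, 1, -1, -1, -1, -1],
  squeeze=30,
)

```text
clock: 4.0
tcp_pos: [0.6043, 0.0499, 0.0426]
ee_rot: [[-1.0, -0.0, 0.003], [-0.0, 1.0, -0.0], [-0.003, -0.0, -1.0]]
ft_force: [0.2, -0.4, 5.5]
gripper_width: 0.0593
```

Emit:
apply_moves(
  slide=[
    [0, 0, 0],
    [0, 0, 0],
    [0, 0, 0],
    [0, 0, -0.03],
    [0, 0, -0.03],
    [0, 0, 0],
  ],
  dr=[
    [0, 0, 0],
    [0, 0, 0],
    [0, 0, 0],
    [0, 0, 0],
    [0, 0, 0],
    [0, 0, 0],
  ],
  hand=[-1, -1, -1, -1, -1, -1],
)

```text
clock: 4.75
tcp_pos: [0.605, 0.0498, 0.1037]
ee_rot: [[-1.0, -0.0, 0.005], [-0.0, 1.0, -0.001], [-0.005, -0.001, -1.0]]
ft_force: [1.4, -0.1, -1.1]
gripper_width: 0.0584
```

Emit:
apply_moves(
  slide=[
    [0.01, 0.041, 0],
    [0.011, 0.041, 0],
    [0.011, 0.041, 0],
    [0.011, 0.041, 0],
    [0.011, 0.041, 0],
    [0.01, 0.039, 0],
    [0, 0, 0],
    [0, 0, 0],
  ],
  dr=[
    [0, 0, 0],
    [0, 0, 0],
    [0, 0, 0],
    [0, 0, 0],
    [0, 0, 0],
    [0, 0, 0],
    [0, 0, 0],
    [0, 0, 0],
  ],
  hand=[-1, -1, -1, -1, -1, -1, -1, -1],
)

```text
clock: 5.75
tcp_pos: [0.5384, 0.2933, 0.0998]
ee_rot: [[-1.0, -0.0, -0.002], [-0.0, 1.0, -0.001], [0.002, -0.001, -1.0]]
ft_force: [-0.3, 0.2, -1.0]
gripper_width: 0.0588
```

```bash
python3 - <<'E'
from h import *
im,c=grab('wrist','w3'); o=env.get_obs(); print(o['tcp_pos'],o['clock'],o['ft_force'],o['gripper_width'])
t,_=grab('top','t3'); s,_=grab('scene','s3')
o=np.zeros((400,800,3),np.uint8);o[:,:400]=cv2.resize(t[140:290,120:270],(400,400));o[:,400:]=cv2.resize(im[100:400,150:490],(400,400))
cv2.imwrite('pics/c4.png',o[:,:,::-1])
E
```

```text
[0.5388581  0.29292893 0.10020012] 5.8 [ 0.65669548  0.22164315 -1.9373435 ] 0.05878807969675696
```

View pics/c4.png

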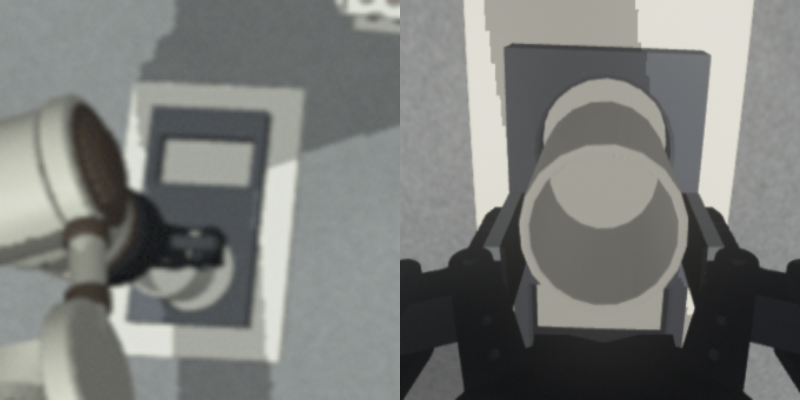

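The crop shows the canister held upright between the pads. Its rim is centred at wrist pixel (324,269), and the well is visible beneath and toward the robot.

```bash
python3 - <<'E'
from h import *
a,c=load('w3'); x0,y0=150,100
print(plane(c,[(324.3,268.8),(324.3,261),(324.3,276)],.1126), 'width',plane(c,[(150+121*.85,268.8),(150+287*.85,268.8)],.1126))
print('expected px of well rim centre z=.03', proj(c,[.538,.294,.03]), 'well floor', proj(c,[.538,.294,.01]))
E
```

```text
[[0.53130962 0.29348652 0.1126    ]
 [0.52778125 0.29347689 0.1126    ]
 [0.53462181 0.2934956  0.1126    ]] width [[0.5314654  0.26437044 0.1126    ]
 [0.53137196 0.32186666 0.1126    ]]
expected px of well rim centre z=.03 [[324.59309857 215.42630222]] well floor [[324.46448475 205.87237015]]
```

Canister axis sits 7.5 mm robot-side of the TCP; I shift by +6.5 mm in x and lower.

Emit:
apply_moves(
  slide=[
    [-0.0065, 0, 0],
    [0, 0, 0],
    [0, 0, 0.015],
    [0, 0, 0.015],
    [0, 0, 0.01],
    [0, 0, 0.006],
    [0, 0, 0],
    [0, 0, 0],
  ],
  dr=[
    [0, 0, 0],
    [0, 0, 0],
    [0, 0, 0],
    [0, 0, 0],
    [0, 0, 0],
    [0, 0, 0],
    [0, 0, 0],
    [0, 0, 0],
  ],
  hand=[-1, -1, -1, -1, -1, -1, -1, -1],
)

```text
clock: 6.9
tcp_pos: [0.5461, 0.2941, 0.0558]
ee_rot: [[-1.0, -0.0, 0.001], [-0.0, 1.0, 0.0], [-0.001, 0.0, -1.0]]
ft_force: [0.0, 0.1, 0.2]
gripper_width: 0.0587
```

Emit:
apply_moves(
  slide=[
    [0, 0, 0.003],
    [0, 0, 0],
    [0, 0, 0],
    [0, 0, 0],
    [0, 0, 0],
    [0, 0, 0],
    [0, 0, -0.03],
    [0, 0, -0.04],
  ],
  dr=[
    [0, 0, 0],
    [0, 0, 0],
    [0, 0, 0],
    [0, 0, 0],
    [0, 0, 0],
    [0, 0, 0],
    [0, 0, 0],
    [0, 0, 0],
  ],
  hand=[-1, -1, 1, 1, 1, 1, 1, 1],
)

```text
clock: 7.9
tcp_pos: [0.5446, 0.2936, 0.1217]
ee_rot: [[-1.0, -0.0, -0.003], [-0.0, 1.0, -0.001], [0.003, -0.001, -1.0]]
ft_force: [1.6, -0.1, -0.6]
gripper_width: 0.0853
```

Emit:
apply_moves(
  slide=[
    [0, 0, -0.06],
    [0, 0, -0.04],
    [0, 0, 0],
  ],
  dr=[
    [0, 0, 0],
    [0, 0, 0],
    [0, 0, 0],
  ],
  hand=[1, 1, 1],
)

```text
clock: 8.28
tcp_pos: [0.5481, 0.2947, 0.2274]
ee_rot: [[-1.0, -0.0, 0.009], [-0.0, 1.0, 0.003], [-0.009, 0.003, -1.0]]
ft_force: [0.1, 0.4, -0.2]
gripper_width: 0.0859
```

```bash
python3 - <<'E'
from h import *
im,c=grab('wrist','w4'); o=env.get_obs(); print(o['tcp_pos'],o['ee_rot'],o['clock'],o['gripper_width'])
E
```

```text
[0.54662071 0.29425394 0.22425639] [[-9.99993159e-01 -2.17370103e-04  3.69258946e-03]
 [-2.13320070e-04  9.99999375e-01  1.09715863e-03]
 [-3.69282564e-03  1.09636342e-03 -9.99992580e-01]] 8.325 0.08514596763349394
```

View pics/w4.png

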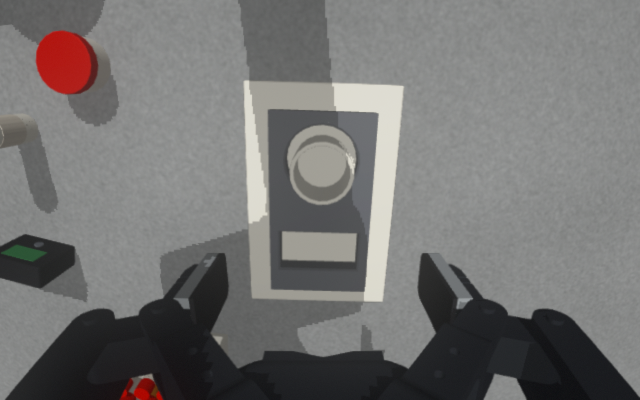

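The canister stands in the well, rim centred at (321.5,173). Next the bottle, with a look at the logger on the way.

Emit:
apply_moves(
  slide=[
    [0.006, -0.044, 0],
    [0.006, -0.044, 0],
    [0.006, -0.044, 0],
    [0.006, -0.044, 0],
    [0.006, -0.044, 0],
    [0.006, -0.044, 0],
    [0.006, -0.044, 0],
    [0.003, -0.03, 0],
  ],
  dr=[
    [0, 0, 0],
    [0, 0, 0],
    [0, 0, 0],
    [0, 0, 0],
    [0, 0, 0],
    [0, 0, 0],
    [0, 0, 0],
    [0, 0, 0],
  ],
  hand=[1, 1, 1, 1, 1, 1, 1, 1],
)

```text
clock: 9.32
tcp_pos: [0.4993, -0.0454, 0.2203]
ee_rot: [[-1.0, 0.001, -0.003], [0.001, 1.0, 0.001], [0.003, 0.001, -1.0]]
ft_force: [1.0, -0.5, 0.2]
gripper_width: 0.0857
```

Emit:
apply_moves(
  slide=[
    [0, 0, 0],
  ],
  dr=[
    [0, 0, 0],
  ],
  hand=[1],
)

```text
clock: 9.45
tcp_pos: [0.4996, -0.0453, 0.2204]
ee_rot: [[-1.0, 0.003, -0.003], [0.003, 1.0, 0.001], [0.003, 0.001, -1.0]]
ft_force: [-1.3, 0.2, -0.1]
gripper_width: 0.0857
```

```bash
python3 - <<'E'
from h import *
np.set_printoptions(precision=4,suppress=True)
a,c4=load('w4'); print('can rim in well',plane(c4,[(321.5,173)],.065))
im,c=grab('wrist','w5'); o=env.get_obs(); print(o['tcp_pos'],o['ee_rot'],o['clock'],o['gripper_width'])
E
```

```text
can rim in well [[0.5414 0.2937 0.065 ]]
[ 0.4998 -0.0441  0.2207] [[-1.      0.0016 -0.0028]
 [ 0.0016  1.      0.0015]
 [ 0.0028  0.0014 -1.    ]] 9.5 0.08514530264982087
```

View pics/w5.png

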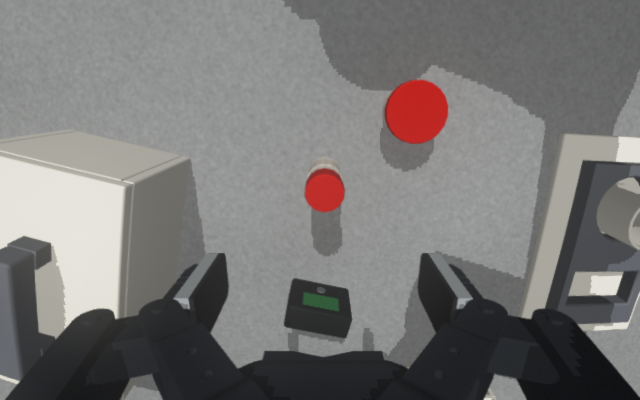

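w5 shows the bottle cap at (325,190). The logger's near face has its bottom edge (292,279) to (352,290), with the top face around (317,328).

```bash
python3 - <<'E'
from h import *
np.set_printoptions(precision=4,suppress=True)
a,c=load('w5'); t,ct=load('top0')
print('bottle',plane(c,[(324.5,190)],.09),tri(c,(324.5,190),ct,(332.5,255.6)))
B=plane(c,[(292.5,279),(352,290)],0); print('bottom edge',B,np.linalg.norm(B[1]-B[0]),np.degrees(np.arctan2(*(B[1]-B[0])[[1,0]])))
T=plane(ct,[(324.5,185.5),(351,191.75)],.06); print('far top',T,np.linalg.norm(T[1]-T[0]),np.degrees(np.arctan2(*(T[0]-T[1])[[1,0]])))
o=cv2.resize(a[270:345,275:365],None,fx=8,fy=8,interpolation=cv2.INTER_CUBIC);cv2.imwrite('pics/c5.png',cv2.convertScaleAbs(o,alpha=3,beta=0))
E
```

```text
bottle [[ 0.4985 -0.0441  0.09  ]] (array([ 0.5044, -0.0444,  0.0686]), [np.float64(0.0004458488375940576), np.float64(0.00044584883759397626)])
bottom edge [[ 0.6349 -0.0825  0.    ]
 [ 0.6505 -0.0099  0.    ]] 0.0742650258001064 77.88243189628623
far top [[ 0.6716 -0.0248  0.06  ]
 [ 0.6571 -0.0883  0.06  ]] 0.06505361482866669 77.11588888536775
```

View pics/c5.png

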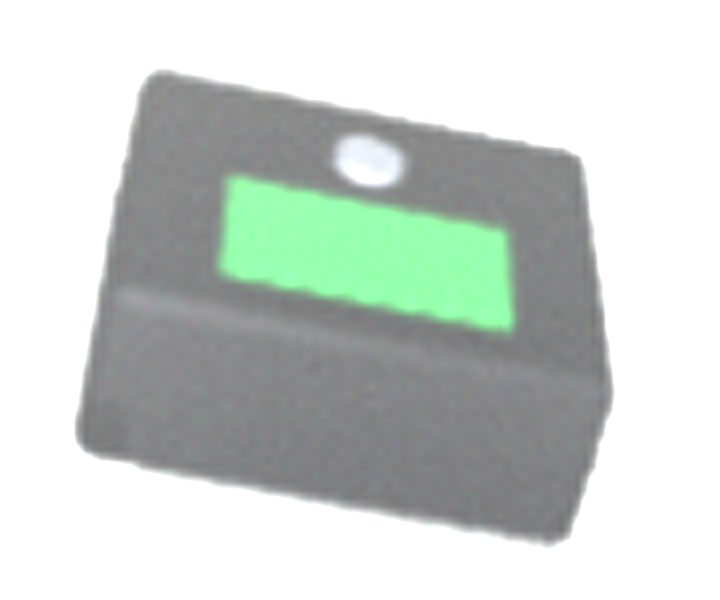

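The logger corners are clear. Taking the bottle by the cap.

Emit:
apply_moves(
  slide=[
    [-0.002, 0, 0.04],
    [0, 0, 0.04],
    [0, 0, 0.04],
    [0, 0, 0.03],
    [0, 0, 0],
    [0, 0, 0],
    [0, 0, 0],
    [0, 0, 0],
  ],
  dr=[
    [0, 0, 0],
    [0, 0, 0],
    [0, 0, 0],
    [0, 0, 0],
    [0, 0, 0],
    [0, 0, 0],
    [0, 0, 0],
    [0, 0, 0],
  ],
  hand=[1, 1, 1, 1, 1, -1, -1, -1],
  squeeze=35,
)

```text
clock: 10.5
tcp_pos: [0.5037, -0.0442, 0.0736]
ee_rot: [[-1.0, -0.0, 0.002], [-0.0, 1.0, -0.001], [-0.002, -0.001, -1.0]]
ft_force: [-2.5, 2.8, 11.4]
gripper_width: 0.0328
```

Emit:
apply_moves(
  slide=[
    [0, 0, 0],
    [0, 0, 0],
    [0, 0, 0],
    [0, 0, 0],
    [0, 0, -0.01],
  ],
  dr=[
    [0, 0, 0],
    [0, 0, 0],
    [0, 0, 0],
    [0, 0, 0],
    [0, 0, 0],
  ],
  hand=[-1, -1, -1, -1, -1],
)

```text
clock: 11.12
tcp_pos: [0.5021, -0.0439, 0.0822]
ee_rot: [[-1.0, -0.0, -0.001], [-0.0, 1.0, 0.0], [0.001, 0.0, -1.0]]
ft_force: [-0.1, -0.4, -0.5]
gripper_width: 0.0331
```

```bash
python3 - <<'E'
from h import *
np.set_printoptions(precision=4,suppress=True)
a,c=load('w5'); f=lambda u,v:(275+u/8,270+v/8)
R=[]
for n,p,z in[('bot',[(147,72),(583,152)],0),('topnear',[(107,292),(610,380)],.06),('topfar',[(78,445),(560,543)],.06)]:
    B=plane(c,[f(*q) for q in p],z); R.append(B); print(n,B,np.linalg.norm(B[1]-B[0]),np.degrees(np.arctan2(*(B[1]-B[0])[[1,0]])))
print('centre',(R[1]+R[2]).mean(0)/2, 'w', R[2].mean(0)-R[1].mean(0))
o=env.get_obs(); print(o['tcp_pos'],o['gripper_width'],o['clock'])
E
```

```text
bot [[ 0.6349 -0.0814  0.    ]
 [ 0.649  -0.015   0.    ]] 0.067930148968398 77.984868633725
topnear [[ 0.632  -0.0816  0.06  ]
 [ 0.6458 -0.0159  0.06  ]] 0.06712915135052688 78.11952753574236
topfar [[ 0.656  -0.0863  0.06  ]
 [ 0.6721 -0.0219  0.06  ]] 0.06637754681568898 75.95822504480833
centre [ 0.6515 -0.0514  0.06  ] w [ 0.0251 -0.0054  0.    ]
[ 0.5021 -0.0439  0.0822] 0.03310244000274748 11.125
```

Emit:
apply_moves(
  slide=[
    [0, 0, -0.03],
    [0, 0, -0.04],
    [0, 0, -0.04],
    [-0.005, 0.03, 0],
    [-0.005, 0.04, 0],
    [-0.005, 0.042, 0],
    [-0.005, 0.042, 0],
    [-0.005, 0.042, 0],
  ],
  dr=[
    [0, 0, 0],
    [0, 0, 0],
    [0, 0, 0],
    [0, 0, 0],
    [0, 0, 0],
    [0, 0, 0],
    [0, 0, 0],
    [0, 0, 0],
  ],
  hand=[-1, -1, -1, -1, -1, -1, -1, -1],
)

```text
clock: 12.12
tcp_pos: [0.5276, 0.1533, 0.1927]
ee_rot: [[-1.0, -0.0, 0.0], [-0.0, 1.0, -0.0], [-0.0, -0.0, -1.0]]
ft_force: [-0.0, -0.8, -0.7]
gripper_width: 0.0329
```

Emit:
apply_moves(
  slide=[
    [-0.005, 0.042, 0],
    [-0.005, 0.042, 0],
    [-0.005, 0.038, 0],
    [0, 0.02, 0],
    [0, 0, 0],
    [0, 0, 0],
  ],
  dr=[
    [0, 0, 0],
    [0, 0, 0],
    [0, 0, 0],
    [0, 0, 0],
    [0, 0, 0],
    [0, 0, 0],
  ],
  hand=[-1, -1, -1, -1, -1, -1],
)

```text
clock: 12.88
tcp_pos: [0.5427, 0.2927, 0.1923]
ee_rot: [[-1.0, 0.001, -0.0], [0.001, 1.0, -0.001], [0.0, -0.001, -1.0]]
ft_force: [0.0, 0.2, 0.0]
gripper_width: 0.0328
```

```bash
python3 - <<'E'
from h import *
im,c=grab('wrist','w6'); o=env.get_obs(); print(o['tcp_pos'],o['ee_rot'],o['clock'],o['gripper_width'])
s,_=grab('scene','s6')
z=np.zeros((400,800,3),np.uint8);z[:,:400]=cv2.resize(s[90:290,340:540],(400,400));z[:,400:]=im[:,120:520]
cv2.imwrite('pics/c6.png',z[:,:,::-1])
E
```

```text
[0.54272788 0.29265108 0.19228227] [[-9.99999411e-01  1.04176033e-03 -3.03307943e-04]
 [ 1.04194465e-03  9.99999272e-01 -6.08197361e-04]
 [ 3.02674127e-04 -6.08513033e-04 -9.99999769e-01]] 12.925 0.033303335162470235
```

View pics/c6.png

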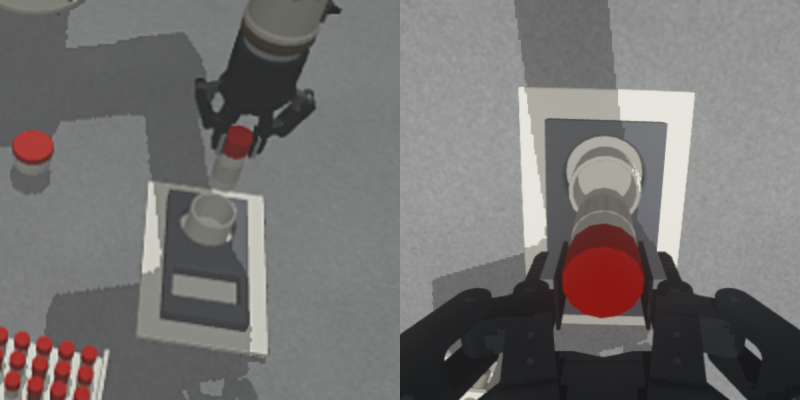

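The crop shows the bottle upright in the grip, cap at wrist pixel (323,271), above the canister with its rim near (326,187).

```bash
python3 - <<'E'
from h import *
a,c=load('w6'); print(plane(c,[(323,271)],.209),plane(c,[(325.5,187)],.065),proj(c,[.542,.293,.065]))
E
```

```text
[[0.53421377 0.29241414 0.209     ]] [[0.53845576 0.29449367 0.065     ]] [[323.6628132  191.18761085]]
```

Emit:
apply_moves(
  slide=[
    [-0.002, 0.001, 0],
    [0, 0, 0.03],
    [0, 0, 0.03],
    [0, 0, 0.02],
    [0, 0, 0.012],
    [0, 0, 0.007],
    [0, 0, 0],
    [0, 0, 0],
  ],
  dr=[
    [0, 0, 0],
    [0, 0, 0],
    [0, 0, 0],
    [0, 0, 0],
    [0, 0, 0],
    [0, 0, 0],
    [0, 0, 0],
    [0, 0, 0],
  ],
  hand=[-1, -1, -1, -1, -1, -1, -1, -1],
)

```text
clock: 13.98
tcp_pos: [0.5453, 0.2952, 0.0943]
ee_rot: [[-1.0, -0.0, 0.002], [-0.0, 1.0, 0.0], [-0.002, 0.0, -1.0]]
ft_force: [0.9, -0.8, -0.3]
gripper_width: 0.0331
```

Emit:
apply_moves(
  slide=[
    [0, 0, 0.003],
    [0, 0, 0.002],
    [0, 0, 0],
    [0, 0, 0],
  ],
  dr=[
    [0, 0, 0],
    [0, 0, 0],
    [0, 0, 0],
    [0, 0, 0],
  ],
  hand=[-1, -1, -1, -1],
)

```text
clock: 14.48
tcp_pos: [0.545, 0.2951, 0.0887]
ee_rot: [[-1.0, -0.0, 0.001], [-0.0, 1.0, 0.0], [-0.001, 0.0, -1.0]]
ft_force: [-1.1, 0.2, 1.6]
gripper_width: 0.033
```

Emit:
apply_moves(
  slide=[
    [0, 0, 0.001],
    [0, 0, 0],
    [0, 0, 0],
    [0, 0, 0],
    [0, 0, 0],
    [0, 0, -0.02],
    [0, 0, -0.05],
    [0, 0, -0.05],
  ],
  dr=[
    [0, 0, 0],
    [0, 0, 0],
    [0, 0, 0],
    [0, 0, 0],
    [0, 0, 0],
    [0, 0, 0],
    [0, 0, 0],
    [0, 0, 0],
  ],
  hand=[-1, 0.4, 0.4, 0.4, 0.4, 0.4, 0.4, 0.4],
)

```text
clock: 15.48
tcp_pos: [0.5447, 0.295, 0.2101]
ee_rot: [[-1.0, -0.0, 0.001], [-0.0, 1.0, 0.0], [-0.001, 0.0, -1.0]]
ft_force: [0.1, 0.2, 0.2]
gripper_width: 0.06
```

```bash
python3 - <<'E'
from h import *
im,c=grab('wrist','w7'); o=env.get_obs(); print(o['tcp_pos'],o['clock'],o['gripper_width'])
s,_=grab('scene','s7')
z=np.zeros((400,800,3),np.uint8);z[:,:400]=cv2.resize(s[90:290,340:540],(400,400));z[:,400:]=im[:,120:520]
cv2.imwrite('pics/c7.png',z[:,:,::-1])
E
```

```text
[0.54849858 0.29631764 0.21908177] 15.525 0.059630696904125126
```

View pics/c7.png

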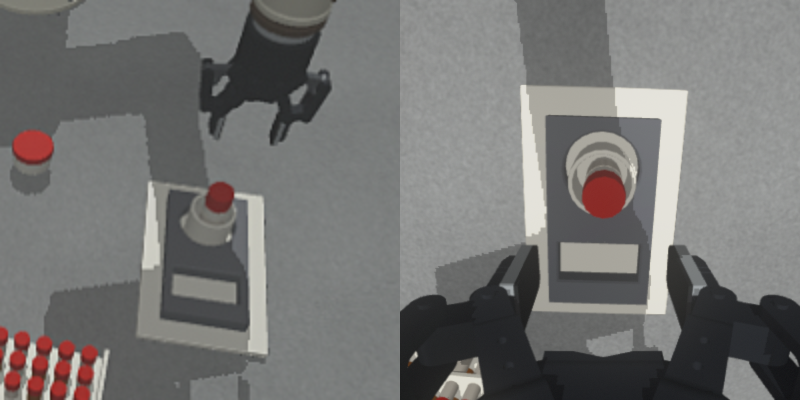

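The bottle stands in the canister (cap at (603,193) in the crop). Next the logger: move over, then turn the jaws.

Emit:
apply_moves(
  slide=[
    [-0.013, -0.043, 0],
    [-0.013, -0.043, 0],
    [-0.013, -0.043, 0],
    [-0.013, -0.043, 0],
    [-0.013, -0.043, 0],
    [-0.013, -0.043, 0],
    [-0.013, -0.043, 0],
    [-0.013, -0.046, 0],
  ],
  dr=[
    [0, 0, 0],
    [0, 0, 0],
    [0, 0, 0],
    [0, 0, 0],
    [0, 0, 0],
    [0, 0, 0],
    [0, 0, 0],
    [0, 0, 0],
  ],
  hand=[1, 1, 1, 1, 1, 1, 1, 1],
)

```text
clock: 16.58
tcp_pos: [0.6491, -0.0533, 0.2082]
ee_rot: [[-1.0, -0.001, 0.001], [-0.001, 1.0, -0.0], [-0.001, -0.0, -1.0]]
ft_force: [1.2, -0.1, -0.2]
gripper_width: 0.0856
```

Emit:
apply_moves(
  slide=[
    [0, 0, 0],
    [0, 0, 0],
    [0, 0, 0],
    [0, 0, 0],
    [0, 0, 0],
    [0, 0, 0],
    [0, 0, 0],
    [0, 0, 0],
  ],
  dr=[
    [0, 0, 0.179],
    [0, 0, 0.179],
    [0, 0, 0.179],
    [0, 0, 0.179],
    [0, 0, 0.179],
    [0, 0, 0.179],
    [0, 0, 0.179],
    [0, 0, 0.179],
  ],
  hand=[1, 1, 1, 1, 1, 1, 1, 1],
)

```text
clock: 17.58
tcp_pos: [0.6488, -0.052, 0.2081]
ee_rot: [[-0.133, 0.991, 0.001], [0.991, 0.133, -0.0], [-0.0, 0.001, -1.0]]
ft_force: [-0.1, 0.3, 0.2]
gripper_width: 0.0855
```

Emit:
apply_moves(
  slide=[
    [0, 0, 0],
    [0, 0, 0],
    [0, 0, 0],
    [0, 0, 0],
  ],
  dr=[
    [0, 0, 0.179],
    [0, 0, 0.179],
    [0, 0, 0],
    [0, 0, 0],
  ],
  hand=[1, 1, 1, 1],
)

```text
clock: 18.08
tcp_pos: [0.6488, -0.052, 0.2077]
ee_rot: [[0.214, 0.977, 0.0], [0.977, -0.214, -0.0], [-0.0, 0.0, -1.0]]
ft_force: [-0.7, 1.2, 0.6]
gripper_width: 0.0855
```

```bash
python3 - <<'E'
from h import *
im,c=grab('wrist','w8'); o=env.get_obs(); print(o['tcp_pos'],o['ee_rot'],o['clock'],o['joints'])
z=cv2.convertScaleAbs(im[100:400,120:520],alpha=2.5); cv2.imwrite('pics/c8.png',cv2.resize(z,(800,600))[:,:,::-1])
E
```

```text
[ 0.64877648 -0.05203851  0.20759561] [[ 2.14940786e-01  9.76627029e-01  3.23634104e-04]
 [ 9.76627081e-01 -2.14940754e-01 -1.29654122e-04]
 [-5.70615610e-05  3.43937789e-04 -9.99999939e-01]] 18.125 [-1.52003576e+01  2.15756432e+01  8.04355342e+01 -2.35870016e-03
  7.79689807e+01 -2.78781352e+00]
```

View pics/c8.png

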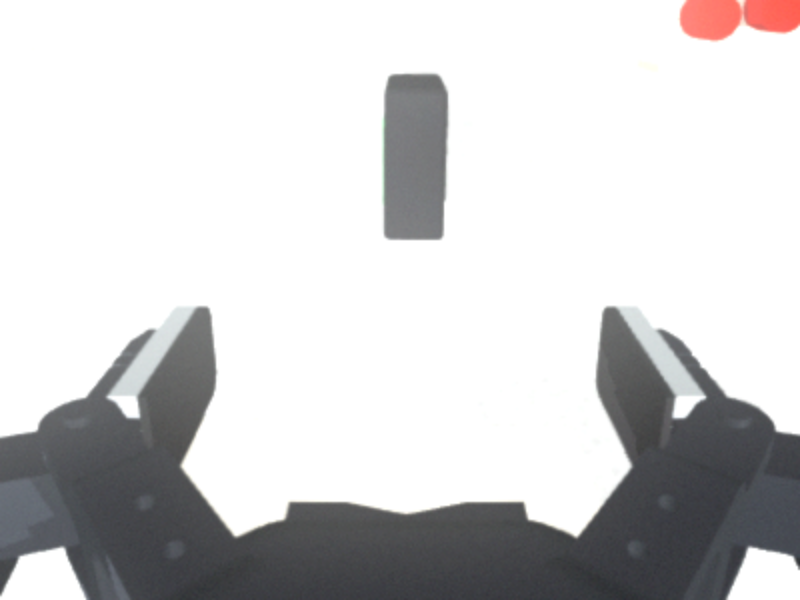

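The logger lies almost square to the jaws. Its top face runs from wrist pixel (328.5,146) to (327,219.5).

```bash
python3 - <<'E'
from h import *
a,c=load('w8'); P=plane(c,[(328.5,146.5),(326.75,219.5)],.06); d=P[1]-P[0]; m=P.mean(0); print(P,np.linalg.norm(d),m,np.degrees(np.arctan2(d[1],d[0])))
o=env.get_obs(); R=o['ee_rot']; print('slide to centre, tool axes',R.T@(m-o['tcp_pos']))
for q in([.653,-.051,.06],[.654,-.051,.06]): print(R.T@(np.array(q)-o['tcp_pos']))
E
```

```text
[[ 0.6607819  -0.02021044  0.06      ]
 [ 0.64543923 -0.08448756  0.06      ]] 0.06608287199620266 [ 0.65311056 -0.052349    0.06      ] -103.42504896275855
slide to centre, tool axes [0.00063676 0.00424876 0.14759704]
[0.00193046 0.00385083 0.14759683]
[0.0021454  0.00482745 0.14759716]
```

Emit:
apply_moves(
  slide=[
    [0.003, 0.0045, 0],
    [0, 0, 0.045],
    [0, 0, 0.045],
    [0, 0, 0.04],
    [0, 0, 0.03],
    [0, 0, 0.012],
    [0, 0, 0],
    [0, 0, 0],
  ],
  dr=[
    [0, 0, 0.015],
    [0, 0, 0],
    [0, 0, 0],
    [0, 0, 0],
    [0, 0, 0],
    [0, 0, 0],
    [0, 0, 0],
    [0, 0, 0],
  ],
  hand=[1, 1, 1, 1, 1, 1, 1, 1],
)

```text
clock: 19.12
tcp_pos: [0.6552, -0.0504, 0.0372]
ee_rot: [[0.232, 0.973, 0.003], [0.973, -0.232, -0.001], [-0.0, 0.003, -1.0]]
ft_force: [0.4, 0.5, -0.2]
gripper_width: 0.0852
```

Emit:
apply_moves(
  slide=[
    [0, 0, 0],
    [0, 0, 0],
    [0, 0, 0],
    [0, 0, 0],
    [0, 0, 0],
    [0, 0, 0],
    [0, 0, 0],
  ],
  dr=[
    [0, 0, 0],
    [0, 0, 0],
    [0, 0, 0],
    [0, 0, 0],
    [0, 0, 0],
    [0, 0, 0],
    [0, 0, 0],
  ],
  hand=[-1, -1, -1, -1, -1, -1, -1],
  squeeze=45,
)

```text
clock: 20.0
tcp_pos: [0.654, -0.0501, 0.0356]
ee_rot: [[0.232, 0.973, 0.0], [0.973, -0.232, -0.0], [-0.0, 0.0, -1.0]]
ft_force: [-0.8, 0.7, 3.4]
gripper_width: 0.0271
```

Emit:
apply_moves(
  slide=[
    [0, 0, -0.02],
    [0, 0, -0.04],
    [0, 0, -0.04],
    [0, 0, 0],
    [0, 0, 0],
    [0, 0, 0],
  ],
  dr=[
    [0, 0, 0],
    [0, 0, 0],
    [0, 0, 0],
    [0, 0, -0.101],
    [0, 0, -0.101],
    [0, 0, 0],
  ],
  hand=[-1, -1, -1, -1, -1, -1],
)

```text
clock: 20.75
tcp_pos: [0.6538, -0.05, 0.136]
ee_rot: [[0.033, 0.999, 0.0], [0.999, -0.033, -0.0], [-0.0, 0.0, -1.0]]
ft_force: [-0.5, 0.1, -1.3]
gripper_width: 0.0276
```

Emit:
apply_moves(
  slide=[
    [0.03, -0.003, 0],
    [0.043, -0.003, 0],
    [0.044, -0.004, 0],
    [0.044, -0.004, 0],
    [0.044, -0.003, 0],
    [0.044, -0.003, 0],
    [0.044, -0.003, 0],
    [0.03, -0.002, 0],
  ],
  dr=[
    [0, 0, 0],
    [0, 0, 0],
    [0, 0, 0],
    [0, 0, 0],
    [0, 0, 0],
    [0, 0, 0],
    [0, 0, 0],
    [0, 0, 0],
  ],
  hand=[-1, -1, -1, -1, -1, -1, -1, -1],
)

```text
clock: 21.75
tcp_pos: [0.6386, 0.2757, 0.1355]
ee_rot: [[0.033, 0.999, -0.0], [0.999, -0.033, 0.0], [0.0, -0.0, -1.0]]
ft_force: [0.2, -0.6, -1.0]
gripper_width: 0.0275
```

Emit:
apply_moves(
  slide=[
    [0.015, 0, 0],
    [0, 0, 0],
    [0, 0, 0],
  ],
  dr=[
    [0, 0, 0],
    [0, 0, 0],
    [0, 0, 0],
  ],
  hand=[-1, -1, -1],
)

```text
clock: 22.12
tcp_pos: [0.6399, 0.2872, 0.1353]
ee_rot: [[0.034, 0.999, -0.0], [0.999, -0.034, -0.001], [-0.001, -0.0, -1.0]]
ft_force: [-0.3, -1.1, -1.9]
gripper_width: 0.0277
```

```bash
python3 - <<'E'
from h import *
im,c=grab('wrist','w9'); o=env.get_obs(); print(o['tcp_pos'],o['ee_rot'],o['clock'],o['gripper_width'])
t,_=grab('top','t9');s,_=grab('scene','s9')
z=np.zeros((400,800,3),np.uint8);z[:,:400]=cv2.resize(s[150:290,380:520],(400,400));z[:,400:]=im[:,120:520]
cv2.imwrite('pics/c9.png',z[:,:,::-1])
E
```

```text
[0.63990265 0.28714621 0.13526997] [[ 3.37344882e-02  9.99430808e-01 -2.12865609e-04]
 [ 9.99430705e-01 -3.37345897e-02 -4.92533415e-04]
 [-4.99434003e-04 -1.96129063e-04 -9.99999856e-01]] 22.175 0.027626236364725183
```

View pics/c9.png

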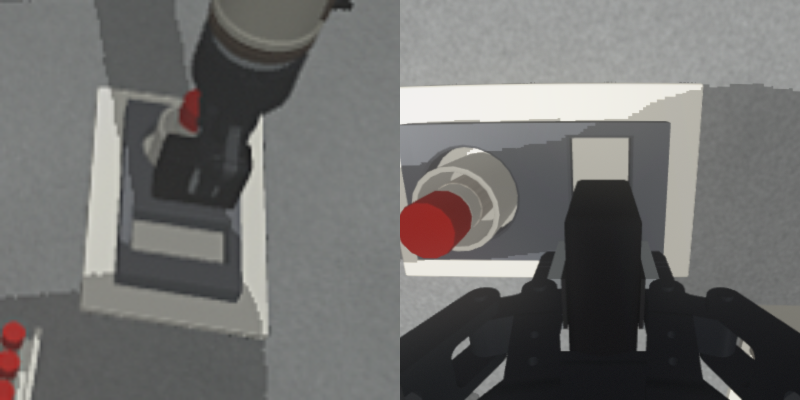

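The crop shows the logger held upright above the slot. The slot's near edge runs from wrist pixel (292,138) to (348,138); the logger's near end is centred at about (324,182).

```bash
python3 - <<'E'
from h import *
np.set_printoptions(precision=4,suppress=True)
a,c=load('w9'); P=plane(c,[(292,138),(348,138)],.03); print('slot edge z.03',P,P.mean(0)); print('z.01',plane(c,[(292,138),(348,138)],.01))
print('block +y edge corner, predicted +54/100', plane(c,[(670-280,123)],.03), 'expected', np.array([.588,.2925])+[.1*.9995+.054*.0314,-.1*.0314+.054*.9995])
for z in(.16,.10): print('logger near end',plane(c,[(302.5,182),(348,182)],z))
t,ct=load('t9')
E
```

```text
slot edge z.03 [[0.6193 0.3336 0.03  ]
 [0.6593 0.3323 0.03  ]] [0.6393 0.3329 0.03  ]
z.01 [[0.6173 0.3314 0.01  ]
 [0.6608 0.3299 0.01  ]]
block +y edge corner, predicted +54/100 [[0.6893 0.342  0.03  ]] expected [0.6896 0.3433]
logger near end [[0.6345 0.3333 0.16  ]
 [0.6498 0.3328 0.16  ]]
logger near end [[0.6302 0.3184 0.1   ]
 [0.654  0.3176 0.1   ]]
```

Emit:
apply_moves(
  slide=[
    [0.0065, -0.002, 0],
    [0, 0, 0],
    [0, 0, 0.03],
    [0, 0, 0.03],
    [0, 0, 0.015],
    [0, 0, 0.008],
    [0, 0, 0],
    [0, 0, 0],
  ],
  dr=[
    [0, 0, 0],
    [0, 0, 0],
    [0, 0, 0],
    [0, 0, 0],
    [0, 0, 0],
    [0, 0, 0],
    [0, 0, 0],
    [0, 0, 0],
  ],
  hand=[-1, -1, -1, -1, -1, -1, -1, -1],
)

```text
clock: 23.28
tcp_pos: [0.6388, 0.2954, 0.0538]
ee_rot: [[0.032, 0.999, 0.002], [0.999, -0.032, 0.001], [0.001, 0.002, -1.0]]
ft_force: [-0.1, 0.7, -0.5]
gripper_width: 0.0274
```

Emit:
apply_moves(
  slide=[
    [0, 0, 0.004],
    [0, 0, 0.004],
    [0, 0, 0],
    [0, 0, 0],
  ],
  dr=[
    [0, 0, 0],
    [0, 0, 0],
    [0, 0, 0],
    [0, 0, 0],
  ],
  hand=[-1, -1, -1, -1],
)

```text
clock: 23.78
tcp_pos: [0.6387, 0.2954, 0.0456]
ee_rot: [[0.032, 0.999, 0.002], [0.999, -0.032, 0.001], [0.001, 0.002, -1.0]]
ft_force: [-1.4, -0.5, 5.1]
gripper_width: 0.0276
```

Emit:
apply_moves(
  slide=[
    [0, 0, 0],
    [0, 0, 0],
    [0, 0, 0],
    [0, 0, 0],
    [0, 0, -0.03],
    [0, 0, -0.05],
    [0, 0, -0.06],
    [0, 0, 0],
  ],
  dr=[
    [0, 0, 0],
    [0, 0, 0],
    [0, 0, 0],
    [0, 0, 0],
    [0, 0, 0],
    [0, 0, 0],
    [0, 0, 0],
    [0, 0, 0],
  ],
  hand=[0.3, 0.3, 0.3, 0.3, 0.3, 0.3, 0.3, 0.3],
)

```text
clock: 24.78
tcp_pos: [0.6416, 0.2962, 0.1923]
ee_rot: [[0.032, 0.999, 0.013], [0.999, -0.032, 0.003], [0.004, 0.013, -1.0]]
ft_force: [0.6, 0.5, 0.2]
gripper_width: 0.0554
```

```bash
python3 - <<'E'
from h import *
im,c=grab('wrist','w10'); o=env.get_obs(); print(o['tcp_pos'],o['ee_rot'],o['clock'],o['gripper_width'])
t,_=grab('top','t10')
z=np.zeros((400,800,3),np.uint8);z[:,:400]=cv2.resize(t[140:290,120:270],(400,400));z[:,400:]=im[:,120:520]
cv2.imwrite('pics/c10.png',z[:,:,::-1])
E
```

```text
[0.63973536 0.29567209 0.18829086] [[ 0.03198053  0.99946517  0.00682777]
 [ 0.99948642 -0.03199363  0.00181874]
 [ 0.00203621  0.0067661  -0.99997504]] 24.825 0.05523412270288943
```

View pics/c10.png

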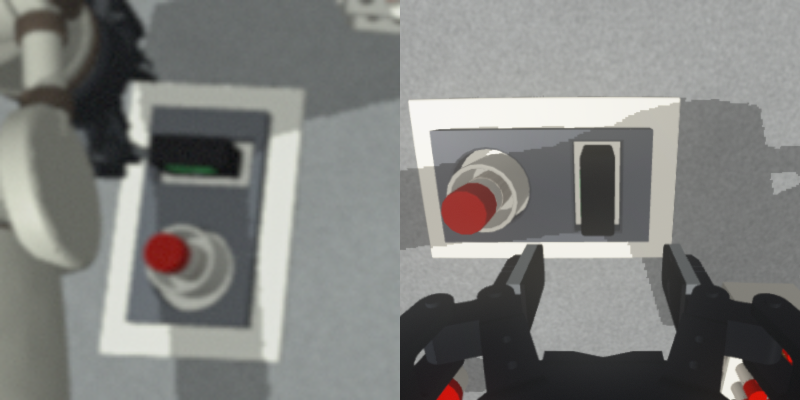

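The logger stands in the slot clear of its edges, and the bottle is upright in the canister. Now the cover.

Emit:
apply_moves(
  slide=[
    [0, 0, -0.06],
    [-0.05, -0.004, 0],
    [-0.058, -0.004, 0],
    [-0.058, -0.004, 0],
    [-0.058, -0.004, 0],
    [-0.058, -0.004, 0],
    [-0.058, -0.004, 0],
    [-0.058, -0.004, 0],
  ],
  dr=[
    [0, 0, 0],
    [0, 0, 0],
    [0, 0, 0],
    [0, 0, 0],
    [0, 0, 0],
    [0, 0, 0],
    [0, 0, 0],
    [0, 0, 0],
  ],
  hand=[1, 1, 1, 1, 1, 1, 1, 1],
  squeeze=90,
)

```text
clock: 25.88
tcp_pos: [0.5956, -0.1032, 0.2418]
ee_rot: [[0.032, 0.999, -0.004], [0.999, -0.032, 0.002], [0.001, -0.004, -1.0]]
ft_force: [1.4, 0.2, 0.4]
gripper_width: 0.0853
```

Emit:
apply_moves(
  slide=[
    [-0.058, -0.004, 0],
    [-0.058, -0.004, 0],
    [-0.058, -0.004, 0],
    [0, 0, 0],
    [0, 0, 0],
  ],
  dr=[
    [0, 0, 0],
    [0, 0, 0],
    [0, 0, 0],
    [0, 0, -0.169],
    [0, 0, -0.169],
  ],
  hand=[1, 1, 1, 1, 1],
)

```text
clock: 26.5
tcp_pos: [0.5783, -0.2757, 0.2414]
ee_rot: [[-0.305, 0.952, -0.004], [0.952, 0.305, 0.003], [0.004, -0.003, -1.0]]
ft_force: [-0.3, 0.2, 0.8]
gripper_width: 0.0853
```

Emit:
apply_moves(
  slide=[
    [0, 0, 0],
    [0, 0, 0],
    [0, 0, 0],
    [0, 0, 0],
    [0, 0, 0],
    [0, 0, 0],
    [0, 0, 0],
    [0, 0, 0],
  ],
  dr=[
    [0, 0, -0.169],
    [0, 0, -0.169],
    [0, 0, -0.169],
    [0, 0, -0.169],
    [0, 0, -0.169],
    [0, 0, -0.169],
    [0, 0, 0],
    [0, 0, 0],
  ],
  hand=[1, 1, 1, 1, 1, 1, 1, 1],
)

```text
clock: 27.5
tcp_pos: [0.5791, -0.275, 0.243]
ee_rot: [[-0.968, 0.251, -0.002], [0.251, 0.968, 0.001], [0.002, 0.001, -1.0]]
ft_force: [-0.4, 0.7, 0.2]
gripper_width: 0.0852
```

```bash
python3 - <<'E'
from h import *
np.set_printoptions(precision=4,suppress=True)
im,c=grab('wrist','w11'); o=env.get_obs(); print(o['tcp_pos'],o['ee_rot'],o['clock'],o['joints'])
# cover top face: bright; handle: dark region not touching gripper
g=im.max(2); hsv=cv2.cvtColor(im,cv2.COLOR_RGB2HSV)
n,l,st,ce=cv2.connectedComponentsWithStats(((g<110)&(g>35)).astype(np.uint8))
for i in range(1,n):
    if st[i,4]>300: print(st[i],ce[i].round(0))
print('pred handle top corners', proj(c,[[.581,-.285,.167],[.581+.053,-.285-.0136,.167],[.581-.053,-.285+.0136,.167]]))
cv2.imwrite('pics/c11.png',im[:,:,::-1])
E
```

```text
[ 0.5792 -0.2751  0.2434] [[-0.9682  0.2503 -0.0012]
 [ 0.2503  0.9682  0.0009]
 [ 0.0014  0.0006 -1.    ]] 27.55 [ -36.1811   18.8155   79.8446   -0.0003   81.4275 -111.686 ]
[   0    0   82   45 1688] [25. 15.]
[ 554    0   57   30 1212] [582.  12.]
[ 289  131   38  158 5448] [309. 208.]
[    2   162   638   238 21978] [425. 298.]
[122 336  33  27 420] [139. 348.]
[483 339  44  61 763] [503. 370.]
[119 371  45  29 308] [138. 387.]
pred handle top corners [[309.6324 218.9041]
 [310.6801 289.731 ]
 [308.5299 136.8821]]
```

```bash
python3 - <<'E'
from h import *
np.set_printoptions(precision=4,suppress=True)
im,c=load('w11'); g=im.max(2); m=((g<110)&(g>35))
n,l,st,ce=cv2.connectedComponentsWithStats(m.astype(np.uint8)); k=l[208,309]; L=l==k
for r in range(133,292,12): x=np.where(L[r])[0]; print(r,x.min() if len(x) else 0,x.max() if len(x) else 0)
# edges mid
rows=np.arange(150,265); lo=np.array([np.where(L[r])[0].min() for r in rows]); hi=np.array([np.where(L[r])[0].max()+1 for r in rows])
for nm,e in(('lo',lo),('hi',hi)):
    p=np.polyfit(rows,e,1); Q=plane(c,[(np.polyval(p,150),150),(np.polyval(p,262),262)],.167); d=Q[1]-Q[0]; print(nm,Q,np.degrees(np.arctan2(d[1],d[0])))
col=309; y=np.where(L[:,col])[0]; print('ends',plane(c,[(col,y.min()),(col,y.max()+1)],.167))
# cover top outline rows: bright white
for r in(120,160,200,240):
    x=np.where(g[r]>170)[0]; print(r,x.min(),x.max(), g[r,200:420:20])
E
```

```text
133 293 325
145 290 325
157 290 325
169 290 326
181 291 326
193 291 326
205 292 326
217 292 326
229 293 326
241 293 326
253 294 326
265 294 326
277 295 326
289 0 0
lo [[ 0.533  -0.2851  0.167 ]
 [ 0.6094 -0.3041  0.167 ]] -13.93580296242522
hi [[ 0.5389 -0.2624  0.167 ]
 [ 0.6152 -0.2816  0.167 ]] -14.088161784986287
ends [[ 0.5245 -0.2702  0.167 ]
 [ 0.6331 -0.2996  0.167 ]]
120 217 401 [124 190 189 190 192 191 191 191 191 189 189]
160 221 399 [116 166 190 191 190  99  99 190 190 189 156]
200 224 397 [119 120 190 190 189  96  97 177 188 189  92]
240 228 394 [119 118 189 189 188  96  95 188 188 188 116]
```

Handle measured at (0.580, −0.285), yaw −14°, width 23.5 mm, which matches the text. Descending and gripping.

Emit:
apply_moves(
  slide=[
    [-0.004, -0.009, 0],
    [0, 0, 0],
    [0, 0, 0.03],
    [0, 0, 0.03],
    [0, 0, 0.02],
    [0, 0, 0.013],
    [0, 0, 0],
    [0, 0, 0],
  ],
  dr=[
    [0, 0, 0],
    [0, 0, 0],
    [0, 0, 0],
    [0, 0, 0],
    [0, 0, 0],
    [0, 0, 0],
    [0, 0, 0],
    [0, 0, 0],
  ],
  hand=[1, 1, 1, 1, 1, 1, 1, 1],
)

```text
clock: 28.55
tcp_pos: [0.5819, -0.2855, 0.1526]
ee_rot: [[-0.969, 0.248, 0.002], [0.248, 0.969, -0.001], [-0.002, -0.001, -1.0]]
ft_force: [0.5, 0.6, -0.5]
gripper_width: 0.0858
```

Emit:
apply_moves(
  slide=[
    [0, 0, 0.006],
    [0, 0, 0],
    [0, 0, 0],
    [0, 0, 0],
    [0, 0, 0],
    [0, 0, 0],
    [0, 0, 0],
    [0, 0, 0],
  ],
  dr=[
    [0, 0, 0],
    [0, 0, 0],
    [0, 0, 0],
    [0, 0, 0],
    [0, 0, 0],
    [0, 0, 0],
    [0, 0, 0],
    [0, 0, 0],
  ],
  hand=[1, -1, -1, -1, -1, -1, -1, -1],
  squeeze=90,
)

```text
clock: 29.55
tcp_pos: [0.5813, -0.2855, 0.1457]
ee_rot: [[-0.969, 0.248, 0.001], [0.248, 0.969, -0.001], [-0.001, -0.001, -1.0]]
ft_force: [-1.4, -1.9, 2.9]
gripper_width: 0.023
```

Emit:
apply_moves(
  slide=[
    [0, 0, 0],
    [0, 0, -0.005],
    [0, 0, -0.01],
    [0, 0, -0.015],
    [0, 0, 0],
  ],
  dr=[
    [0, 0, 0],
    [0, 0, 0],
    [0, 0, 0],
    [0, 0, 0],
    [0, 0, 0],
  ],
  hand=[-1, -1, -1, -1, -1],
)

```text
clock: 30.18
tcp_pos: [0.5823, -0.2856, 0.1777]
ee_rot: [[-0.969, 0.248, 0.003], [0.248, 0.969, -0.002], [-0.004, -0.001, -1.0]]
ft_force: [-0.0, -0.1, -3.3]
gripper_width: 0.0227
```

Emit:
apply_moves(
  slide=[
    [0, 0, -0.03],
    [0, 0, -0.04],
    [0, 0, -0.035],
    [0, 0, -0.01],
    [0, 0, 0],
    [0, 0, 0],
    [0, 0, 0],
  ],
  dr=[
    [0, 0, 0],
    [0, 0, 0],
    [0, 0, 0],
    [0, 0, 0],
    [0, 0, -0.11],
    [0, 0, -0.109],
    [0, 0, 0],
  ],
  hand=[-1, -1, -1, -1, -1, -1, -1],
)

```text
clock: 31.05
tcp_pos: [0.5806, -0.2846, 0.2884]
ee_rot: [[-0.999, 0.033, -0.002], [0.033, 0.999, 0.002], [0.002, 0.002, -1.0]]
ft_force: [0.6, -0.1, -3.1]
gripper_width: 0.0228
```

Emit:
apply_moves(
  slide=[
    [0.0005, 0.02, 0],
    [0.0005, 0.035, 0],
    [0.001, 0.045, 0],
    [0.001, 0.05, 0],
    [0.001, 0.05, 0],
    [0.001, 0.05, 0],
    [0.001, 0.05, 0],
    [0.001, 0.05, 0],
  ],
  dr=[
    [0, 0, 0],
    [0, 0, 0],
    [0, 0, 0],
    [0, 0, 0],
    [0, 0, 0],
    [0, 0, 0],
    [0, 0, 0],
    [0, 0, 0],
  ],
  hand=[-1, -1, -1, -1, -1, -1, -1, -1],
)

```text
clock: 32.05
tcp_pos: [0.5844, 0.0679, 0.2901]
ee_rot: [[-0.999, 0.033, -0.0], [0.033, 0.999, 0.001], [0.0, 0.001, -1.0]]
ft_force: [1.1, -0.4, -3.5]
gripper_width: 0.0231
```

Emit:
apply_moves(
  slide=[
    [0.001, 0.05, 0],
    [0.001, 0.05, 0],
    [0.001, 0.045, 0],
    [0, 0.035, 0],
    [0, 0.02, 0],
    [0, 0.01, 0],
    [0, 0, 0],
    [0, 0, 0],
  ],
  dr=[
    [0, 0, 0],
    [0, 0, 0],
    [0, 0, 0],
    [0, 0, 0],
    [0, 0, 0],
    [0, 0, 0],
    [0, 0, 0],
    [0, 0, 0],
  ],
  hand=[-1, -1, -1, -1, -1, -1, -1, -1],
)

```text
clock: 33.05
tcp_pos: [0.5892, 0.2739, 0.2903]
ee_rot: [[-0.999, 0.033, -0.0], [0.033, 0.999, -0.001], [0.0, -0.001, -1.0]]
ft_force: [0.2, 0.1, -3.9]
gripper_width: 0.0227
```

```bash
python3 - <<'E'
from h import *
o=env.get_obs(); print(o['tcp_pos'],o['ee_rot'],o['clock'],o['joints'],o['ft_force'],o['gripper_width'])
grab('scene','s12');grab('top','t12');grab('wrist','w12')
E
```

```text
[0.58921017 0.27390738 0.29030909] [[-9.99448441e-01  3.32085948e-02 -6.26709330e-05]
 [ 3.32086227e-02  9.99448309e-01 -5.14990525e-04]
 [ 4.55342463e-05 -5.16787692e-04 -9.99999865e-01]] 33.05 [ 1.43115356e+01  1.86569368e+01  7.47787524e+01 -2.77530194e-02
  8.65750844e+01 -7.37837406e+01] [ 0.23284665  0.11434339 -3.94418023] 0.022700266635968556
```

Emit:
apply_moves(
  slide=[
    [0, 0.01, 0],
    [0, 0.009, 0],
    [0, 0, 0],
    [0, 0, 0],
  ],
  dr=[
    [0, 0, 0],
    [0, 0, 0],
    [0, 0, 0],
    [0, 0, 0],
  ],
  hand=[-1, -1, -1, -1],
)

```text
clock: 33.7
tcp_pos: [0.5895, 0.2941, 0.2902]
ee_rot: [[-1.0, 0.031, -0.0], [0.031, 1.0, -0.0], [0.0, -0.0, -1.0]]
ft_force: [-0.1, -0.2, -4.0]
gripper_width: 0.023
```

```bash
python3 - <<'E'
from h import *
np.set_printoptions(precision=4,suppress=True)
o=env.get_obs(); print(o['tcp_pos'],o['clock'])
w,cw=grab('wrist','w13'); s,_=grab('scene','s13'); t,_=grab('top','t13')
g=w.max(2).astype(int)
for r in(60,90,120,150,180): 
    d=np.abs(np.diff(cv2.GaussianBlur(g.astype(np.uint8),(3,3),0)[r].astype(int))); print(r,[(i,int(d[i])) for i in range(640) if d[i]>12][:24])
for cc in(240,320,400):
    d=np.abs(np.diff(g[:200,cc])); print('col',cc,[(i,int(d[i])) for i in range(199) if d[i]>12][:12])
z=np.zeros((600,800,3),np.uint8); z[:400,:400]=cv2.resize(s[90:290,340:540],(400,400)); z[:400,400:]=cv2.resize(t[110:310,90:290],(400,400)); z[400:,:320]=cv2.resize(w,(320,200))
cv2.imwrite('pics/c13.png',z[:,:,::-1])
# predictions: plate outline & cover underside at predicted pose
E
```

```text
[0.5895 0.2941 0.2902] 33.7Traceback (most recent call last):
  File "<stdin>", line 7, in <module>
IndexError: index 639 is out of bounds for axis 0 with size 639
```

```bash
python3 - <<'E'
from h import *
np.set_printoptions(precision=4,suppress=True)
w,cw=load('w13'); g=cv2.GaussianBlur(w.max(2),(3,3),0).astype(int)
for r in(60,90,120,150): 
    d=np.diff(g[r]); print(r,[(i,int(d[i])) for i in range(639) if abs(d[i])>14])
for cc in(240,400):
    d=np.diff(g[:200,cc]); print('col',cc,[(i,int(d[i])) for i in range(199) if abs(d[i])>8])
c,s_=np.cos(np.radians(-1.8)),np.sin(np.radians(-1.8))
def box(cx,cy,l,wd,z): return np.array([[cx+c*x-s_*y,cy+s_*x+c*y,z] for x,y in((-l,-wd),(-l,wd),(l,wd),(l,-wd))])
print('pred cover top in wrist',proj(cw,box(.5885,.294,.116,.07,.2715)).round(1).tolist())
for n in('s13','t13'):
    im,k=load(n); print(n,'pred cover top',proj(k,box(.5885,.294,.116,.07,.2715)).round(1).tolist(),'under',proj(k,box(.5885,.294,.116,.07,.1445)).round(1).tolist())
E
```

```text
60 [(112, -22), (113, -21), (403, 15), (479, -18), (480, -20)]
90 [(326, 16), (476, -17), (477, -19)]
120 [(231, 22), (473, -19), (474, -19)]
150 [(213, 20), (214, 15), (291, -16), (292, -37), (293, -38), (294, -19), (350, 27), (351, 47), (352, 30), (469, -15), (470, -21), (471, -16)]
col 240 [(114, 11), (115, 20), (116, 15), (196, -9), (197, -10)]
col 400 [(65, 17), (66, 18)]
pred cover top in wrist [[157.3, -5.3], [489.8, -5.0], [434.2, 414.8], [211.8, 414.7]]
s13 pred cover top [[436.7, 114.0], [497.1, 121.3], [504.5, 200.0], [434.1, 190.2]] under [[427.0, 150.9], [481.7, 158.0], [485.7, 233.7], [423.0, 224.5]]
t13 pred cover top [[183.7, 263.6], [106.2, 259.9], [125.5, 138.1], [198.0, 141.2]] under [[203.1, 267.3], [136.7, 264.2], [151.6, 158.5], [214.4, 161.2]]
```

```bash
python3 - <<'E'
from h import *
np.set_printoptions(precision=4,suppress=True)
im,k=load('s13'); g=im.max(2).astype(int)
for cc in(450,465,480): print(cc,'rows185-245',g[185:245,cc].tolist())
for r in(150,170): print('row',r,g[r,425:515].tolist())
o,D=ray(k,[(465,194.5),(465,195.5)]); P=plane(k,[(465,194.5),(465,195.5)],.2715); print((P[1]-P[0])*1000,'mm/px')
E
```

```text
450 rows185-245 [136, 138, 138, 137, 138, 137, 136, 143, 139, 117, 115, 118, 120, 114, 117, 117, 118, 117, 118, 118, 117, 117, 117, 118, 117, 117, 117, 117, 118, 117, 116, 117, 118, 117, 116, 117, 116, 116, 117, 116, 115, 117, 119, 110, 71, 42, 46, 48, 47, 46, 47, 47, 47, 46, 44, 47, 71, 76, 74, 74]
465 rows185-245 [138, 138, 138, 138, 137, 137, 138, 137, 136, 140, 136, 118, 114, 128, 134, 114, 117, 119, 117, 118, 118, 117, 117, 117, 117, 117, 117, 118, 118, 118, 116, 117, 116, 118, 117, 118, 117, 117, 117, 116, 116, 116, 116, 116, 115, 131, 140, 142, 141, 141, 142, 141, 141, 143, 142, 142, 142, 143, 142, 143]
480 rows185-245 [137, 138, 138, 137, 137, 137, 137, 138, 137, 138, 137, 140, 135, 120, 115, 130, 133, 115, 118, 117, 117, 117, 117, 118, 118, 117, 117, 118, 117, 117, 118, 117, 117, 117, 118, 116, 118, 117, 117, 117, 117, 116, 117, 117, 117, 117, 116, 116, 97, 115, 121, 122, 126, 124, 122, 125, 127, 127, 122, 125]
row 150 [94, 95, 96, 101, 101, 101, 100, 101, 102, 102, 107, 126, 141, 137, 137, 137, 137, 137, 135, 137, 137, 136, 136, 137, 137, 138, 135, 129, 188, 205, 202, 200, 203, 215, 101, 49, 48, 90, 97, 79, 55, 61, 61, 74, 73, 73, 119, 116, 112, 112, 109, 107, 106, 98, 76, 74, 40, 49, 145, 209, 198, 195, 194, 194, 194, 194, 193, 194, 193, 193, 193, 193, 194, 198, 171, 118, 119, 124, 124, 123, 124, 123, 124, 123, 121, 121, 120, 121, 122, 122]
row 170 [94, 99, 103, 100, 101, 102, 102, 103, 101, 97, 115, 138, 138, 138, 136, 137, 137, 136, 137, 137, 137, 138, 137, 138, 137, 138, 137, 138, 137, 137, 137, 138, 136, 138, 138, 137, 139, 147, 71, 63, 68, 69, 68, 69, 69, 69, 69, 68, 69, 67, 69, 117, 143, 138, 138, 138, 137, 135, 132, 155, 197, 196, 171, 123, 162, 193, 196, 196, 195, 193, 193, 193, 194, 193, 193, 198, 172, 123, 121, 121, 121, 122, 119, 122, 124, 124, 123, 125, 124, 124]
[ 2.5715 -0.1186  0.    ] mm/px
```

Cover alignment checks out within about 2 mm in wrist and scene. Lowering to just above the blocks.

Emit:
apply_moves(
  slide=[
    [-0.001, -0.001, 0.02],
    [0, 0, 0.025],
    [0, 0, 0.025],
    [0, 0, 0.02],
    [0, 0, 0.01],
    [0, 0, 0],
    [0, 0, 0],
  ],
  dr=[
    [0, 0, 0],
    [0, 0, 0],
    [0, 0, 0],
    [0, 0, 0],
    [0, 0, 0],
    [0, 0, 0],
    [0, 0, 0],
  ],
  hand=[-1, -1, -1, -1, -1, -1, -1],
)

```text
clock: 34.72
tcp_pos: [0.5913, 0.2932, 0.1916]
ee_rot: [[-0.999, 0.032, 0.002], [0.032, 0.999, 0.001], [-0.002, 0.001, -1.0]]
ft_force: [0.5, -0.4, -3.2]
gripper_width: 0.0228
```

```bash
python3 - <<'E'
from h import *
np.set_printoptions(precision=4,suppress=True)
o=env.get_obs(); print(o['tcp_pos'],o['ft_force'],o['moment'],o['clock'])
s,k=grab('scene','s14'); t,kt=grab('top','t14')
z=np.zeros((400,800,3),np.uint8); z[:,:400]=cv2.resize(s[130:290,380:540],(400,400)); z[:,400:]=cv2.resize(t[130:290,110:270],(400,400))
cv2.imwrite('pics/c14.png',z[:,:,::-1])
g=s.max(2).astype(int)
for cc in(430,445,460): print(cc,g[235:275,cc].tolist())
for r in(210,225): print(r,g[r,405:500].tolist())
E
```

```text
[0.5913 0.2932 0.1916] [ 0.5157 -0.4319 -3.1559] [ 0.0161 -0.0495 -0.0236] 34.725
430 [116, 116, 117, 116, 117, 117, 117, 117, 115, 116, 116, 115, 116, 118, 100, 71, 124, 140, 136, 137, 136, 136, 136, 135, 134, 146, 126, 98, 89, 92, 92, 90, 92, 92, 93, 91, 93, 92, 91, 92]
445 [116, 116, 116, 117, 116, 116, 116, 117, 116, 117, 116, 116, 115, 115, 115, 117, 132, 79, 105, 136, 138, 136, 136, 135, 136, 136, 135, 143, 121, 108, 92, 88, 90, 92, 91, 90, 91, 92, 93, 91]
460 [116, 116, 117, 117, 116, 115, 117, 117, 116, 116, 116, 117, 115, 116, 116, 117, 115, 117, 121, 76, 72, 135, 138, 136, 136, 137, 136, 136, 136, 135, 138, 118, 64, 90, 92, 92, 90, 89, 91, 93]
210 [122, 124, 123, 124, 126, 119, 118, 207, 205, 202, 203, 206, 201, 114, 94, 99, 101, 102, 101, 101, 111, 132, 138, 137, 136, 136, 136, 136, 136, 136, 136, 137, 136, 135, 136, 136, 137, 136, 136, 137, 137, 136, 135, 136, 137, 135, 136, 137, 136, 136, 136, 136, 137, 136, 136, 136, 137, 136, 137, 136, 137, 135, 136, 134, 127, 205, 198, 196, 201, 169, 128, 133, 136, 136, 136, 136, 136, 135, 132, 139, 178, 199, 187, 148, 119, 122, 123, 124, 124, 123, 123, 124, 125, 125, 125]
225 [122, 121, 120, 123, 116, 107, 215, 204, 201, 201, 205, 199, 113, 94, 100, 100, 102, 100, 107, 117, 117, 118, 116, 113, 117, 116, 117, 117, 116, 116, 115, 114, 114, 113, 114, 116, 120, 125, 119, 120, 127, 125, 122, 125, 137, 121, 125, 134, 128, 122, 117, 122, 115, 113, 112, 113, 113, 115, 123, 123, 129, 128, 130, 129, 128, 135, 141, 145, 146, 146, 145, 139, 137, 136, 133, 147, 189, 171, 148, 171, 130, 135, 136, 132, 124, 122, 123, 123, 124, 125, 126, 124, 123, 124, 124]
```

```bash
python3 - <<'E'
from h import *
np.set_printoptions(precision=4,suppress=True)
s,k=load('s14'); t,kt=load('t14')
A=plane(k,[(430,249.3),(445,251.5),(460,253.5)],.0459); B=plane(k,[(430,261),(445,263.3),(460,266)],.01)
n=np.array([np.cos(np.radians(-1.8)),np.sin(np.radians(-1.8))])
print('far: cover',A[:,:2]@n,'plate',B[:,:2]@n,'gap',(B[:,:2]@n).mean()-(A[:,:2]@n).mean(),'want .012')
g=t.max(2).astype(int)
for r in(200,225,250): print('top row',r,g[r,140:250].tolist())
for c in(185,200): print('top col',c,g[255:290,c].tolist())
E
```

```text
far: cover [0.6971 0.6968 0.696 ] plate [0.709  0.7089 0.71  ] gap 0.012652797322746934 want .012
top row 200 [96, 77, 65, 55, 49, 45, 42, 43, 46, 40, 38, 37, 36, 25, 27, 30, 30, 32, 29, 27, 23, 28, 30, 31, 29, 27, 25, 26, 32, 26, 31, 33, 32, 36, 43, 46, 49, 46, 48, 53, 57, 54, 51, 51, 48, 54, 51, 55, 83, 129, 160, 169, 166, 167, 167, 169, 169, 169, 166, 168, 167, 168, 169, 167, 169, 168, 163, 146, 130, 124, 115, 114, 113, 114, 114, 113, 114, 113, 114, 115, 111, 121, 144, 163, 176, 203, 222, 225, 226, 224, 219, 187, 146, 140, 144, 146, 147, 147, 147, 146, 147, 148, 146, 147, 145, 147, 145, 143, 143, 140]
top row 225 [108, 103, 102, 103, 102, 112, 135, 156, 165, 168, 170, 169, 169, 168, 167, 168, 168, 157, 125, 95, 85, 83, 85, 85, 87, 86, 87, 86, 83, 75, 62, 62, 62, 82, 104, 127, 147, 162, 169, 168, 166, 168, 165, 167, 167, 168, 167, 167, 167, 167, 167, 169, 166, 168, 167, 167, 167, 167, 168, 168, 169, 166, 169, 165, 154, 135, 121, 115, 114, 115, 113, 115, 114, 113, 113, 113, 116, 116, 120, 131, 152, 175, 204, 222, 224, 223, 224, 224, 213, 179, 145, 145, 145, 147, 147, 148, 149, 147, 
[... 298 characters left out ...]
167, 169, 169, 169, 169, 169, 167, 166, 169, 167, 169, 169, 168, 167, 171, 169, 161, 141, 124, 122, 117, 117, 119, 119, 119, 118, 118, 119, 116, 116, 119, 124, 140, 158, 177, 203, 221, 225, 225, 225, 222, 200, 160, 146, 148, 149, 151, 153, 154, 152, 152, 153, 151, 151, 148, 148, 149, 147, 150, 150, 154, 154, 154, 154, 154]
top col 185 [168, 169, 169, 167, 168, 169, 169, 167, 152, 121, 107, 138, 179, 196, 188, 181, 180, 177, 162, 149, 146, 146, 147, 145, 146, 147, 147, 143, 142, 144, 148, 147, 142, 141, 145]
top col 200 [162, 164, 166, 177, 187, 206, 211, 210, 207, 191, 150, 124, 143, 165, 169, 167, 170, 171, 162, 134, 111, 108, 109, 106, 109, 108, 106, 109, 109, 109, 108, 108, 106, 106, 105]
```

View pics/c14.png

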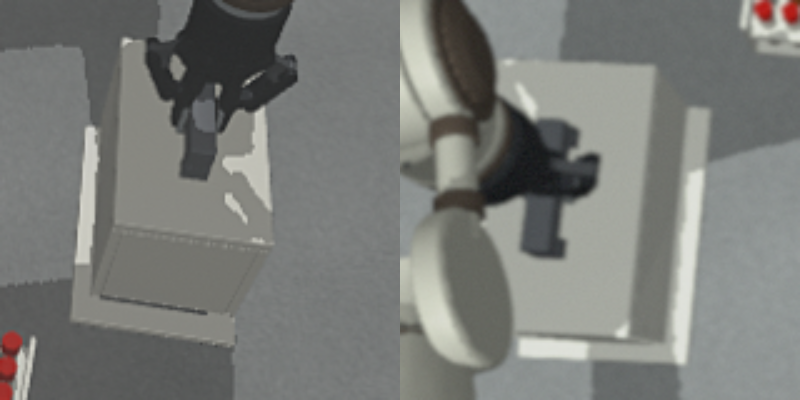

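The crop shows the cover squarely over the base with even margins. In x the far gap is 12.7 mm where 12 is ideal; I check y the same way.

```bash
python3 - <<'E'
from h import *
t,k=load('t14'); n=np.array([-np.sin(np.radians(-1.8)),np.cos(np.radians(-1.8))])
A=plane(k,[(222.5,200),(220.8,225),(218.8,250)],.0459)[:,:2]@n; B=plane(k,[(231.2,200),(229,225),(226.5,250)],.01)[:,:2]@n; print(A,B,A-B)
E
```

```text
[0.24037487 0.23851373 0.23741912] [0.22758866 0.22718417 0.2275327 ] [0.01278622 0.01132956 0.00988642]
```

Emit:
apply_moves(
  slide=[
    [0, 0, 0],
    [0, 0, 0.01],
    [0, 0, 0.008],
    [0, 0, 0.007],
    [0, 0, 0],
    [0, 0, 0],
  ],
  dr=[
    [0, 0, 0.011],
    [0, 0, 0],
    [0, 0, 0],
    [0, 0, 0],
    [0, 0, 0],
    [0, 0, 0],
  ],
  hand=[-1, -1, -1, -1, -1, -1],
)

```text
clock: 35.58
tcp_pos: [0.5907, 0.293, 0.1655]
ee_rot: [[-0.999, 0.043, 0.0], [0.043, 0.999, 0.0], [-0.0, 0.0, -1.0]]
ft_force: [-0.1, 0.5, -4.2]
gripper_width: 0.0225
```

Underside is at about 20 mm, around the blocks, with no contact force. Continuing to the plate.

Emit:
apply_moves(
  slide=[
    [0, 0, 0.005],
    [0, 0, 0.003],
    [0, 0, 0.002],
    [0, 0, 0],
    [0, 0, 0],
  ],
  dr=[
    [0, 0, 0],
    [0, 0, 0],
    [0, 0, 0],
    [0, 0, 0],
    [0, 0, 0],
  ],
  hand=[-1, -1, -1, -1, -1],
)

```text
clock: 36.2
tcp_pos: [0.5907, 0.293, 0.1557]
ee_rot: [[-0.999, 0.043, 0.0], [0.043, 0.999, 0.0], [-0.0, 0.0, -1.0]]
ft_force: [-1.2, -0.9, -0.1]
gripper_width: 0.0228
```

Emit:
apply_moves(
  slide=[
    [0, 0, 0.001],
    [0, 0, 0],
    [0, 0, 0],
    [0, 0, 0],
    [0, 0, 0],
    [0, 0, 0],
    [0, 0, 0],
    [0, 0, -0.03],
  ],
  dr=[
    [0, 0, 0],
    [0, 0, 0],
    [0, 0, 0],
    [0, 0, 0],
    [0, 0, 0],
    [0, 0, 0],
    [0, 0, 0],
    [0, 0, 0],
  ],
  hand=[-1, -1, 1, 1, 1, 1, 1, 1],
)

```text
clock: 37.2
tcp_pos: [0.5886, 0.2924, 0.1814]
ee_rot: [[-0.999, 0.043, -0.006], [0.043, 0.999, -0.002], [0.006, -0.002, -1.0]]
ft_force: [0.2, 0.0, -0.6]
gripper_width: 0.0854
```

Emit:
apply_moves(
  slide=[
    [0, 0, -0.06],
    [0, 0, -0.06],
    [0.05, 0, 0],
    [0.05, 0, 0],
    [0, 0, 0],
    [0, 0, 0],
  ],
  dr=[
    [0, 0, 0],
    [0, 0, 0],
    [0, 0, 0],
    [0, 0, 0],
    [0, 0, 0],
    [0, 0, 0],
  ],
  hand=[1, 1, 1, 1, 1, 1],
)

```text
clock: 37.95
tcp_pos: [0.4911, 0.2973, 0.3046]
ee_rot: [[-0.999, 0.043, 0.001], [0.043, 0.999, 0.0], [-0.001, 0.0, -1.0]]
ft_force: [0.4, -0.8, 0.9]
gripper_width: 0.0855
```

```bash
python3 - <<'E'
from h import *
np.set_printoptions(precision=4,suppress=True)
o=env.get_obs(); print(o['tcp_pos'],o['ft_force'],o['clock'])
s,k=grab('scene','s15'); t,kt=grab('top','t15')
z=np.zeros((600,800,3),np.uint8); z[:400,:400]=cv2.resize(s[130:290,380:540],(400,400)); z[:400,400:]=cv2.resize(t[130:290,110:270],(400,400)); z[400:,:320]=cv2.resize(s,(320,200)); z[400:,400:720]=cv2.resize(t,(320,200))
cv2.imwrite('pics/c15.png',z[:,:,::-1])
def reds(im,roi):
    x0,y0,x1,y1=roi; m=cv2.inRange(im[y0:y1,x0:x1],np.array((110,0,0),np.uint8),np.array((255,70,70),np.uint8)); M=cv2.moments(m,True); return M['m10']/M['m00']+x0,M['m01']/M['m00']+y0
print('pot now scene',reds(s,(335,145,375,180)))
g=s.max(2).astype(int)
for cc in(425,440,455): print(cc,g[240:275,cc].tolist())
gt=t.max(2).astype(int)
for r in(195,225,250): print('top',r,gt[r,195:240].tolist())
E
```

```text
[0.4911 0.2973 0.3046] [ 0.4347 -0.7588  0.9081] 37.95
pot now scene (356.0406504065041, 162.3292682926829)
425 [114, 115, 115, 114, 115, 116, 115, 115, 114, 115, 115, 114, 113, 114, 113, 126, 126, 133, 135, 145, 124, 102, 94, 89, 92, 93, 92, 92, 89, 92, 91, 88, 92, 93, 92]
440 [115, 117, 116, 115, 115, 115, 116, 115, 116, 116, 114, 115, 115, 115, 114, 113, 115, 113, 122, 134, 135, 137, 130, 116, 91, 89, 92, 92, 91, 92, 91, 92, 92, 88, 89]
455 [117, 116, 116, 116, 116, 116, 117, 115, 116, 116, 115, 116, 116, 114, 116, 115, 115, 116, 114, 114, 115, 134, 136, 135, 147, 119, 93, 89, 90, 87, 90, 89, 88, 93, 91]
top 195 [221, 222, 222, 222, 218, 196, 174, 165, 165, 166, 166, 167, 166, 166, 167, 166, 166, 155, 137, 118, 112, 114, 112, 112, 112, 113, 114, 111, 113, 112, 115, 129, 149, 164, 167, 164, 155, 131, 112, 107, 106, 107, 103, 105, 105]
top 225 [166, 166, 167, 166, 168, 167, 167, 167, 166, 165, 165, 165, 166, 161, 145, 129, 119, 114, 112, 111, 112, 111, 111, 112, 112, 115, 113, 117, 134, 153, 166, 168, 168, 156, 138, 112, 106, 104, 107, 107, 107, 109, 107, 108, 105]
top 250 [167, 167, 167, 167, 168, 167, 167, 168, 168, 168, 165, 151, 134, 119, 113, 111, 113, 113, 112, 113, 112, 113, 112, 110, 115, 128, 149, 162, 167, 178, 193, 190, 159, 145, 145, 149, 150, 150, 152, 152, 150, 152, 149, 151, 148]
```

```bash
python3 - <<'E'
from h import *
np.set_printoptions(precision=4,suppress=True)
s,k=load('s15'); t,kt=load('t15'); th=np.radians(-1.8); n=np.array([np.cos(th),np.sin(th)]); m=np.array([-n[1],n[0]])
A=plane(k,[(425,254.6),(440,257.8),(455,260.6)],.01)[:,:2]@n; B=plane(k,[(425,260.2),(440,263),(455,265.3)],.01)[:,:2]@n; print('far gap',B-A)
A=plane(kt,[(227,195),(223.5,225),(221,250)],.01)[:,:2]@m; B=plane(kt,[(232,195),(229,225),(226.7,250)],.01)[:,:2]@m; print('-y gap',A-B)
# height check: top -y edge of the cover: y from plane z=.137 vs bottom edge y
T=plane(kt,[(213,195),(209.7,225),(207,250)],.137)[:,:2]@m; print('wall top vs bottom y',T-A)
g=s.max(2).astype(int)
# scene: far top edge rows, predict from far bottom edge straight above at z .137
d=plane(k,[(425,254.6),(455,260.6)],.01); d[:,2]=.137; print('pred far top edge px',proj(k,d)); 
for c in(432,445,460,475): print(c,205,g[205:240,c].tolist())
E
```

```text
far gap [0.0161 0.0148 0.0133]
-y gap [0.0125 0.0136 0.0139]
wall top vs bottom y [ 0.0003 -0.0008 -0.0008]
pred far top edge px [[435.1471 227.3979]
 [468.4837 233.773 ]]
432 205 [135, 136, 136, 136, 136, 136, 136, 136, 135, 135, 136, 135, 136, 136, 136, 136, 137, 136, 135, 136, 135, 136, 134, 144, 130, 110, 118, 117, 114, 116, 116, 115, 116, 115, 116]
445 205 [197, 197, 197, 197, 197, 197, 197, 197, 197, 195, 196, 196, 197, 200, 203, 188, 173, 151, 127, 131, 134, 136, 135, 136, 136, 144, 129, 111, 126, 120, 114, 116, 116, 116, 116]
460 205 [173, 194, 190, 192, 200, 201, 199, 199, 198, 199, 194, 189, 189, 194, 200, 198, 198, 198, 196, 195, 193, 193, 193, 194, 194, 199, 156, 133, 124, 114, 121, 119, 116, 116, 116]
475 205 [192, 192, 192, 192, 192, 193, 192, 192, 194, 193, 192, 193, 193, 193, 192, 193, 193, 192, 192, 193, 193, 192, 192, 193, 195, 156, 131, 134, 136, 136, 139, 121, 112, 136, 123]
```

```bash
python3 -c "
from plant import env
print(env.get_obs()['clock']); print(env.close_job())"
```

```text
38.05
the job is handed in; nothing more can be done
None
```

The shipper is packed in the order asked and handed in at 38 s, with the arm clear of everything. No verdict was reported. The canister is in the round well, the bottle upright in the canister, the logger on its long edge in the slot, and the cover lowered over them.

**Seating of the cover:** it came down at tool height 155.7 mm, exactly as expected, and the force showed the base plate taking its weight. Afterwards the plate margins on the two sides I measured were 13–16 mm at the far end and 12.5–14 mm at −y (12 mm nominal). On those two sides the walls stood vertical to about 2 mm, and no gap line was left at the far rim.

**Bystanders:** the pot's scene-camera position was unchanged. I never moved the tube rack, but did not measure it again.

**Limits of the checks:**
- The last picture could not be viewed because the 16-picture limit was reached, so the final check was by pixel measurements only. The near end and the +y side of the cover were not measured directly.
- The cameras disagreed by about 3–4 mm in x at close range, which is within the play of the fits.
- The contents were last seen standing correctly just before the cover went on.

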